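# Nest the chime bells on their arbor and bring the spread snap ring to its groove

## Robot

A 6-joint arm with a two-finger parallel gripper is mounted at the origin on the work surface. World frame = base frame: x ahead of the robot, y to its left, z up, the work surface at z = 0. Lengths are in m, angles in rad, forces in N, time in s.
With the tool pointing down it reaches from about 0.4 to 0.825 m from the base axis. Payload 7 kg.
Tool frame: the origin (TCP) lies midway between the tips of the shut fingers; the grasp point (between the pads) lies hold_point_z behind it (hold_point_z is the distance from the TCP to the grasp point, in m); z points along the fingers, y is the direction in which the jaws open and shut (so a half turn about z gives the same grasp; the last joint's range is limited). The gripper opens to 88 mm and grips with 3 to 60 N. Pads are 19 mm wide; open, the fingers measure 130 mm over their backs; the gripper's body (78 mm by 193 mm) begins 47 mm behind the grasp point.
Start: joints at [1.502, 0.359, 0.012, 0, -1.224, -0.288], TCP at [0.236, 0.632, 0.227] pointing down, gripper open.
Joint ranges: [-3.07, 3.07], [-1.43, 2.12], [-1.02, 1.25], [-3.03, 1.67], [-3.05, -0], [-3.03, 3.03]. Speed limits (rad/s): [2.39, 2.39, 3.01, 3.14, 3.14, 3.14].

## Interface

Orientations are given as [roll, pitch, yaw] about the fixed x, y, z axes, in that order (R = Rz(yaw) Ry(pitch) Rx(roll)).
In Python, from station import * gives the robot as it stands. The module is installed in compiled form; this text tells all that it offers.
- The arm moves only by the tool arm_command, never from a script. Its arguments are lists of equal length, an entry for each row: "fingers": the closure, from -1 (fully open) to 1 (shut); "dp": the shift along the world's x, y, z in m, a list of three; "roll": the turn about the world's z in rad. In form: {"fingers": [fingers, ...], "dp": [[x, y, z], ...], "roll": [roll, ...]}. A call has 1 to 8 rows; each row shifts and turns the pose as measured when the row begins; what a row does not reach is not made up. A row lasts 1/10 s, in which the tool goes at most 50 mm and 8.59 degrees, less where a joint would pass 70% of its speed; a pose out of reach is approached as far as the arm can. A call is refused whole if a number of a shift passes 0.05 or a number of a turn 0.15, either way. A call with a gripper value outside its range is refused whole. The fingers move at their own pace and stop on an object; "newtons" is the grip in N (left out, the last holds). Time passes only in rows, so rows that do not move let the fingers close. It gives the time, the measured TCP pose, the force and the opening at its end, in the units of the state.
- get_state(): the state, without advancing time (a new reading comes with each control period).
- grab_frame(name): name is "scene" or "top" or "wrist"; returns the picture (384x512x3 uint8, blue, green, red); there is no depth.
- calibration(name): a dict with "fx", "fy", "cx", "cy" (pixels), "R" (3x3) and "t" (3): a world point X has camera coordinates R X + t; the wrist camera has in their place "hand_eye" (4x4, takes a point from camera to tool coordinates, whose origin is the TCP and whose axes are the flange's). Camera axes: x right, y down, z forward; pixel columns grow to the right and rows downward; lengths in m; the calibration is good to about 2 mm. A picture is of the moment at which its call begins: read the wrist's pose just before it. calibration takes no time and is no camera call.
- job_done(): hands the job in, once; it reports no verdict.
The state is a dict: "t": time; "q": joint angles; "qd": joint speeds; "joint_efforts": joint torques, N m; "eef_pos": TCP position; "ee_rot": TCP orientation; "force": force on the tool from outside, world axes, zero at the start; "moment": the same for the moment, N m; "width": finger opening in m.
Only numpy, scipy, OpenCV 4.12 (cv2) and the standard library are available. Lean on these libraries where they do the work, as an engineer would, in place of code of your own. Each camera call takes 0.05 s, during which the arm holds its last target.

## Task

The smallest of three brass chime bells is already on the upright arbor: thread the medium bell and then the large one over it, lowering each gently until it is fully home, and let go. Then take the snap-ring pliers by the handles, squeeze them so that the ring on their tips is spread before it goes over the arbor, and lower the open ring level with the groove just above the large bell. Finish still holding them there: handles squeezed, pliers level, not pressing on bell or arbor, and leave the jar, screwdriver and watch case alone.

Things in the scene. Friction and masses are not known exactly. Their poses are not given: they have to be found in the camera images.
- arbor_foot (a point): Fixed stand: dark steel disc 110 mm across, 14 mm thick, with an upright 12 mm arbor whose flat top is 148 mm above the bench. This point: on the arbor's axis at bench level, z up. The smallest bell (52 mm across, mouth down) is fixed on it; its hub, 24 mm across, ends 66 mm up. The medium bell rests on that hub; the large bell on the medium's hub, which then ends 94 mm up.
- arbor_groove (a point): Middle of the groove round the arbor, on its axis: 126 mm above the bench, 22 mm below the arbor's top. The groove is 8 mm high (122 to 130 mm above the bench), its neck 9 mm in diameter. The large bell's hub, when home, ends just at the groove's lower edge, 122 mm up.
- bell_medium_hub (a point): Medium brass bell, loose, about 0.18 kg: a cup standing mouth down, 76 mm across, 68 mm high. On its flat crown (44 mm above the rim) stands a tube-shaped hub 24 mm across and 24 mm high, to hold it by; an 18 mm hole runs through. This point: centre of the hub, 56 mm above the rim, 12 mm below its top; z along the bell's axis. When home it is 82 mm above the bench.
- bell_large_hub (a point): Large brass bell, loose, about 0.30 kg: same shape, 100 mm across, 84 mm high; crown 60 mm above the rim, hub 24 mm across and 24 mm high, 18 mm hole. This point: centre of the hub, 72 mm above the rim, 12 mm below its top; z along the bell's axis. When home it is 110 mm above the bench. The two loose bells may stand in either place.
- bell_medium: The medium bell's body; origin at the centre of its mouth (rim plane), z up along its axis.
- bell_large: The large bell's body; origin at the centre of its mouth (rim plane), z up along its axis.
- arbor_stand: The fixed arbor stand; origin on the arbor's axis at bench level, as arbor_foot.
- pliers: Snap-ring pliers, loose, 0.12 kg, 150 mm long, level on a wooden rest, underside 40 mm above the bench. Squeezing the handles opens the tips. Origin: underside of the pivot; x forward to the ring, z up. Two black handles run from 18 to 88 mm behind the pivot, each 10 mm wide, 14 mm high. The ring is captive on the tips. Centre of mass about 25 mm behind the pivot.
- pliers_grip (a point): Midway between the handles, half-way up them (47 mm above the bench on the rest), 50 mm behind the pivot; axes as the pliers'. Here they measure 44 mm over the outsides relaxed, 32 mm fully squeezed (along y); full squeeze takes about 9 N on each handle. Beside and 30 mm below the handles is free room here; the rest's posts stand under the pivot and the handles' rear ends.
- ring_centre (a point): Centre of the snap ring: 50 mm ahead of the pivot, 100 mm ahead of pliers_grip, 2 mm above the pliers' underside; axes as the pliers'. Ring 28 mm across, 4 mm thick, flat, level with the pliers' underside, below the jaws, with an inward prong on each side (y). Prongs 8 mm apart relaxed, too narrow for the arbor; 20 mm fully spread, and the opening is 20 mm long (x).
- pliers_left (a joint): Turn of the left (+y) half of the pliers, rad: 0 relaxed, 0.12 fully squeezed (handles parallel, at a stop). Springs back to 0 when let go.
- pliers_right (a joint): Turn of the right (-y) half, rad, likewise; both halves turn together.
- oil_jar: Bystander: amber glass jar, 44 mm across, 55 mm high; origin at the centre of its underside.
- screwdriver: Bystander: screwdriver lying on the bench, 150 mm long; origin on its underside.
- watch_case: Bystander: round brass watch case lying flat, 46 mm across, 13 mm high; origin at the centre of its underside.
Mind the look-alikes: they are no part of the job. What is shaped like the arbor_stand but blue is not meant. Leave any pink look-alike of the pliers alone.

How it is judged:
On the way, in this order (a step that is already met when the one before it is completed fails the run):
1. the medium bell is home over the smallest one, upright and let go (z of bell_medium_hub in the frame of arbor_foot between 0.078 and 0.086 m and horizontal distance between bell_medium_hub and arbor_foot below 0.006 m and angle between bell_medium_hub's own z axis and vertical below 0.1 rad and contact force between the fingers and bell_medium below 0.2 N), for 0.2 s.
2. the large bell is home over the medium one, upright and let go (z of bell_large_hub in the frame of arbor_foot between 0.106 and 0.114 m and horizontal distance between each of bell_large_hub, bell_medium_hub and arbor_foot below 0.006 m and angle between each of bell_large_hub, bell_medium_hub's own z axis and vertical below 0.1 rad and z of bell_medium_hub in the frame of arbor_foot between 0.078 and 0.086 m and contact force between the fingers and bell_large below 0.2 N), for 0.2 s.
3. the ring, already spread, is over the arbor's top (value of joint each of pliers_left, pliers_right above 0.09 rad and z of ring_centre in the frame of arbor_groove above 0.024 m and horizontal distance between ring_centre and arbor_groove below 0.01 m), for 0.05 s.
At the end, for the whole second after the job is handed in: Pliers gripped (over 5 N), still, level within 0.12 rad, both halves past 0.09 rad; ring within 3.8 mm of the groove in height, 4.5 mm sideways, pushing under 4 N on large bell and stand; bells home (4 mm in height, 6 mm sideways, 0.1 rad) and free of the fingers (all of step 2 and value of joint each of pliers_left, pliers_right above 0.09 rad and z of ring_centre in the frame of arbor_groove between -0.0038 and 0.0038 m and horizontal distance between ring_centre and arbor_groove below 0.0045 m and angle between pliers's own z axis and vertical below 0.12 rad and contact force between the fingers and pliers above 5 N and contact force between pliers and bell_large below 4 N and contact force between pliers and arbor_stand below 4 N and linear speed of pliers below 0.02 m/s and contact force between the fingers and bell_medium below 0.2 N); the arm keeps its last pose, push and grip.
It fails at once if the jar was shifted by more than 25 mm (distance of oil_jar from where it was at the start of the episode above 0.025 m).
It fails at once if the screwdriver was shifted by more than 25 mm (distance of screwdriver from where it was at the start of the episode above 0.025 m).
It fails at once if the watch case was shifted by more than 25 mm (distance of watch_case from where it was at the start of the episode above 0.025 m).
It fails at once if the medium bell was dropped down the arbor (faster than 0.6 m/s) (horizontal distance between bell_medium_hub and arbor_foot below 0.02 m and z of bell_medium_hub in the frame of arbor_foot below 0.2 m and linear speed of bell_medium above 0.6 m/s).
It fails at once if the large bell was dropped down the arbor (faster than 0.6 m/s) (horizontal distance between bell_large_hub and arbor_foot below 0.02 m and z of bell_large_hub in the frame of arbor_foot below 0.2 m and linear speed of bell_large above 0.6 m/s).
It also fails if it takes over 67 s, if anything falls off the work surface, if the arm or the gripper's body presses on something with over 40 N, if the wrist force passes 120 N, or if a joint passes its speed limit or range.

## Working session

There is one attempt and no reset: what is moved stays moved. The work goes in short steps, Python scripts to look and compute and a tool call to move; the robot and the scene stay as the last step left them, time stands still between calls to the robot, and variables do not carry over. Pictures are saved under pics/ and viewed, and the job is handed in when it is done.

Besides the shell and the picture viewer there is one more tool, called by a JSON object that holds its "api" and its "payload", one argument or row to a line. arm_command: Moves the arm, as the interface text tells. Its arguments: {"type":"object","properties":{"fingers":{"type":"array"},"dp":{"type":"array"},"roll":{"type":"array"},"newtons":{"type":"number"}},"required":["fingers","dp","roll"]}

```bash
mkdir -p pics; ls; cat > h.py <<'E'
from station import *
import numpy as np, cv2
E
python3 - <<'E'
from h import *
s=get_state(); print(s)
for n in ["scene","top","wrist"]:
    cv2.imwrite(f"pics/{n}0.png",grab_frame(n)); print(n,calibration(n))
E
```

```text
pics
{'t': 0.0, 'q': array([ 1.50212267e+00,  3.59392115e-01,  1.10501141e-02, -3.61420152e-04,
       -1.22408427e+00, -2.88062184e-01]), 'qd': array([-0.00018242, -0.00011032,  0.00140944,  0.00074702,  0.00156976,
       -0.00052302]), 'joint_efforts': array([ 3.24154826e-04, -5.82714415e+01,  2.93053883e+01,  6.99757263e+00,
        7.02723657e-03, -1.67411736e-04]), 'eef_pos': array([0.2355962 , 0.63202541, 0.22561346]), 'ee_rot': array([ 3.13993334e+00, -1.37347818e-04, -3.56858818e-01]), 'force': array([ 0.58684608, -0.43743248,  0.41388679]), 'moment': array([ 0.01826115, -0.02239145, -0.01333564]), 'width': 0.08766579654280944}
scene {'fx': 363.0739063946544, 'fy': 363.0739063946544, 'cx': 258.7084901383318, 'cy': 185.1426964136067, 'R': array([[ 0.54813242,  0.83626516,  0.01454083],
       [ 0.7284478 , -0.46877604, -0.49961268],
       [-0.41099229,  0.28444614, -0.86612686]]), 't': array([-0.26485642, -0.40960004,  1.17454279])}
top {'fx': 354.776064391513, 'fy': 354.776064391513, 'cx': 252.71099438376726, 'cy': 190.14496637646346, 'R': array([[ 0.00762139, -0.99988398,  0.01318895],
       [-0.99108127, -0.00930775, -0.13293337],
       [ 0.13304071, -0.01205819, -0.99103722]]), 't': array([-0.08258263,  0.55929499,  0.82103584])}
wrist {'fx': 280.14210565508154, 'fy': 280.14210565508154, 'cx': 255.66803561082656, 'cy': 190.15708401432227, 'hand_eye': array([[ 1.40261550e-04, -9.55074367e-01, -2.96366217e-01,
         7.95862645e-02],
       [ 9.99999951e-01,  2.17103964e-04, -2.26371577e-04,
         5.38290196e-04],
       [ 2.80543971e-04, -2.96366171e-01,  9.55074350e-01,
        -1.58684927e-01],
       [ 0.00000000e+00,  0.00000000e+00,  0.00000000e+00,
         1.00000000e+00]])}
```

```bash
python3 - <<'E'
import station
print([ (k,getattr(station,k)) for k in dir(station) if not k.startswith('__')])
E
```

```text
[('Unreachable', <class 'station.Unreachable'>), ('calibration', <function make.<locals>.<lambda> at 0x7f501c2b8680>), ('get_state', <function make.<locals>.<lambda> at 0x7f501c2b85e0>), ('grab_frame', <function make.<locals>.drawn_camera at 0x7f501c2b80e0>), ('hold_point_z', 0.0188), ('job_done', <function connect.<locals>.done at 0x7f501c22b740>)]
```

View pics/scene0.png

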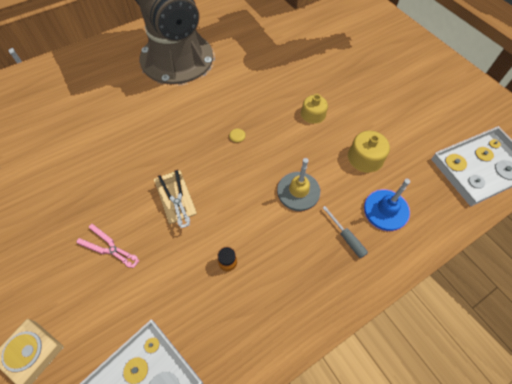

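View pics/top0.png

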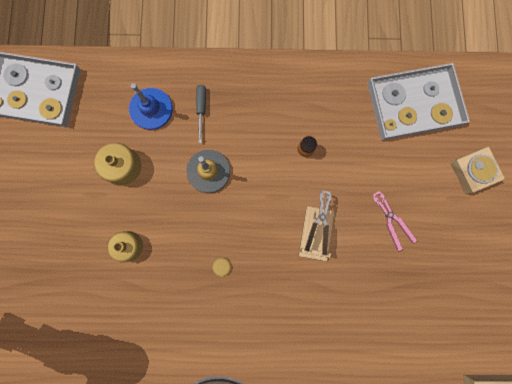

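View pics/wrist0.png

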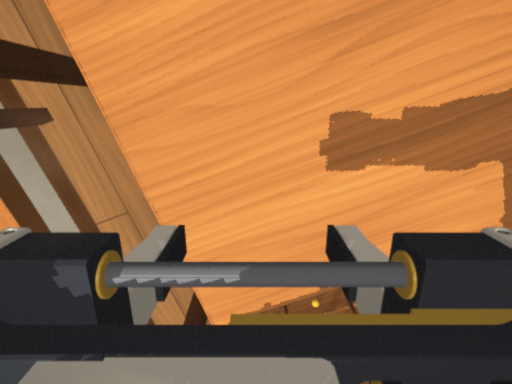

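```bash
python3 - <<'E'
from h import *
t=cv2.imread("pics/top0.png"); s=cv2.imread("pics/scene0.png")
def crop(im,x,y,w,h,k): return cv2.resize(im[y:y+h,x:x+w],None,fx=k,fy=k,interpolation=cv2.INTER_CUBIC)
cv2.imwrite("pics/t_bells.png",crop(t,90,75,160,120*1+70,3)[:600])
cv2.imwrite("pics/t_pl.png",crop(t,290,180,60,90,6))
cv2.imwrite("pics/s_bells.png",crop(s,270,85,150,130,4)[:600])
cv2.imwrite("pics/s_pl.png",crop(s,140,160,80,90,6))
E
```

```text
(no output)
```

View pics/t_bells.png

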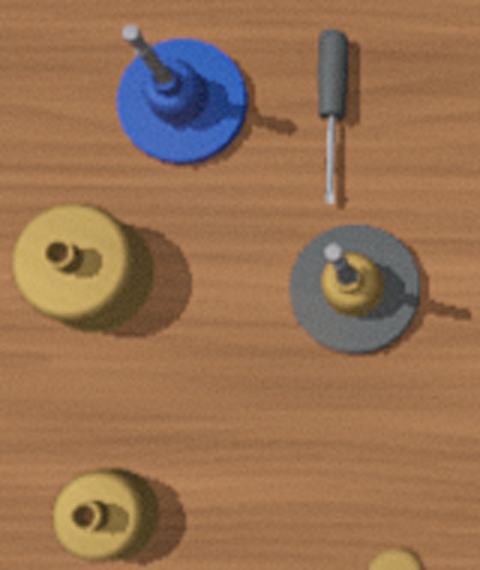

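View pics/t_pl.png

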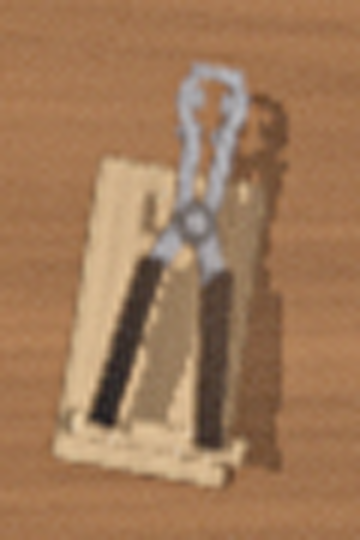

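View pics/s_bells.png

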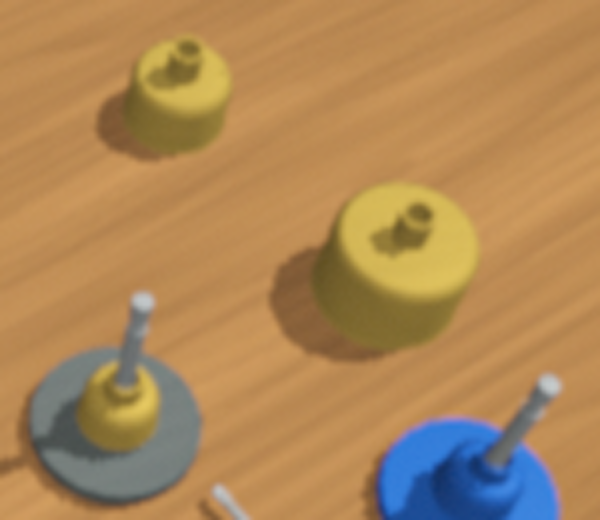

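View pics/s_pl.png

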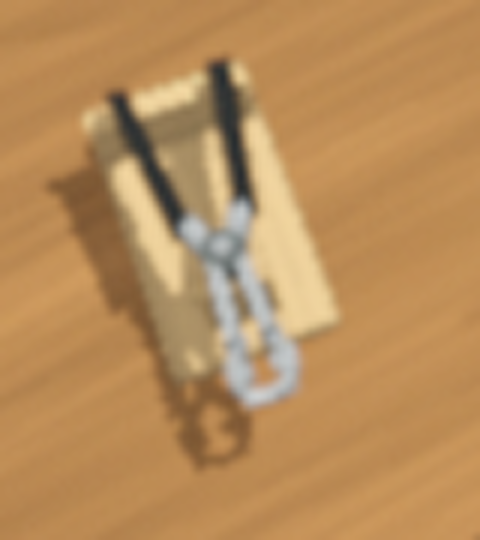

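```bash
cat >> h.py <<'E'
def ray(n,uv,pose=None):
    c=calibration(n); d=np.array([(uv[0]-c['cx'])/c['fx'],(uv[1]-c['cy'])/c['fy'],1.])
    if n!='wrist':
        R=np.array(c['R']);t=np.array(c['t']); o=-R.T@t; d=R.T@d
    else:
        T=np.array(c['hand_eye']); from scipy.spatial.transform import Rotation as Ro
        RR=Ro.from_euler('xyz',pose['ee_rot']).as_matrix()
        o=pose['eef_pos']+RR@T[:3,3]; d=RR@T[:3,:3]@d
    return o,d/np.linalg.norm(d)
def tri(rays):
    A=np.zeros((3,3));b=np.zeros(3)
    for o,d in rays:
        P=np.eye(3)-np.outer(d,d);A+=P;b+=P@o
    X=np.linalg.solve(A,b)
    return X.round(4),[round(float(np.linalg.norm((np.eye(3)-np.outer(d,d))@(X-o)))*1000,2) for o,d in rays]
def onz(r,z): o,d=r; return (o+d*(z-o[2])/d[2]).round(4)
def proj(n,X,pose=None):
    c=calibration(n)
    if n!='wrist': p=np.array(c['R'])@np.array(X)+c['t']
    else:
        from scipy.spatial.transform import Rotation as Ro
        RR=Ro.from_euler('xyz',pose['ee_rot']).as_matrix();T=np.array(c['hand_eye'])
        p=T[:3,:3].T@(RR.T@(np.array(X)-pose['eef_pos'])-T[:3,3])
    return np.array([c['cx']+c['fx']*p[0]/p[2],c['cy']+c['fy']*p[1]/p[2]])
E
python3 - <<'E'
from h import *
P={'med':((119.4,246.6),(317,96.75),.068),'large':((110.7,159.4),(374.5,138.5),.084),'arbor':((201,159),(305.75,160),.148),'pivot':((322.5,217),(177.5,200.8),.06)}
for k,(a,b,z) in P.items():
    print(k,tri([ray('top',a),ray('scene',b)]),onz(ray('top',a),z),onz(ray('scene',b),z))
print('disc',onz(ray('top',(208.3,171.3)),.014))
print('ring',onz(ray('top',(325.8,196.3)),.042))
for z in (.05,):
  for c in [(162,258),(95,418),(215,270),(207,445)]:
    print('handle',onz(ray('top',(c[0]/6+290,c[1]/6+180)),.054))
for c,z in [((308,145),.055),((221,267),.013),((200,115),.01),((151,109),.014)]: print(onz(ray('top',c),z))
E
```

```text
med (array([0.425 , 0.2254, 0.0741]), [2.87, 2.87]) [0.4235 0.2249 0.068 ] [0.4217 0.2328 0.068 ]
large (array([0.6233, 0.2524, 0.086 ]), [2.82, 2.82]) [0.6222 0.2505 0.084 ] [0.6233 0.2571 0.084 ]
arbor (array([0.6117, 0.0355, 0.1494]), [1.84, 1.84]) [0.6111 0.0341 0.148 ] [0.6117 0.0381 0.148 ]
pivot (array([ 0.4962, -0.2405,  0.0554]), [2.03, 2.03]) [ 0.4951 -0.2414  0.06  ] [ 0.4999 -0.2391  0.06  ]
disc [0.6097 0.0334 0.014 ]
ring [ 0.5461 -0.2541  0.042 ]
handle [ 0.4813 -0.2294  0.054 ]
handle [ 0.4192 -0.2023  0.054 ]
handle [ 0.4768 -0.2502  0.054 ]
handle [ 0.4092 -0.2457  0.054 ]
[ 0.6691 -0.2105  0.055 ]
[ 0.3751 -0.0029  0.013 ]
[0.7572 0.0587 0.01  ]
[0.7701 0.1836 0.014 ]
```

{"api": "arm_command", "payload": {
  "fingers": [-1, -1, -1, -1, -1, -1, -1, -1],
  "dp": [
    [0.02, -0.043, 0],
    [0.02, -0.043, 0],
    [0.02, -0.043, 0],
    [0.02, -0.043, 0],
    [0.02, -0.043, 0],
    [0.02, -0.043, 0],
    [0.02, -0.043, 0],
    [0.02, -0.043, 0]
  ],
  "roll": [0, 0, 0, 0, 0, 0, 0, 0]
}}

```text
t: 0.95
eef_pos: [0.3958, 0.2786, 0.2212]
ee_rot: [3.136, -0.001, -0.349]
force: [1.8, -0.2, -0.2]
width: 0.0877
```

{"api": "arm_command", "payload": {
  "fingers": [-1, -1, -1],
  "dp": [
    [0.02, -0.035, -0.01],
    [0.01, -0.018, -0.01],
    [0, 0, 0]
  ],
  "roll": [0, 0, 0]
}}

```text
t: 1.25
eef_pos: [0.4272, 0.2184, 0.2013]
ee_rot: [3.137, -0.001, -0.354]
force: [-0.1, -0.6, 0.2]
width: 0.0874
```

```bash
python3 - <<'E'
from h import *
s=get_state(); cv2.imwrite("pics/w1.png",grab_frame("wrist")); print(s['eef_pos'],s['ee_rot'])
print(proj('wrist',[.424,.227,.068],s))
E
```

```text
[0.42723091 0.21836754 0.2012666 ] [ 3.13668234e+00 -1.03281375e-03 -3.53749347e-01]
[248.20935429 185.901219  ]
```

View pics/w1.png

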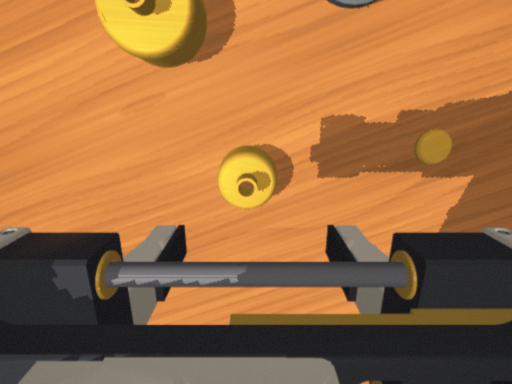

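```bash
cat >> h.py <<'E'
def holes(n,img,pred,r=25,thr=95,mn=8):
    x,y=[int(round(v)) for v in pred]; x0,y0=max(x-r,0),max(y-r,0)
    g=cv2.cvtColor(img,cv2.COLOR_BGR2GRAY)[y0:y+r,x0:x+r]
    c,l,st,ce=cv2.connectedComponentsWithStats((g<thr).astype('uint8'))
    return [(st[i].tolist(),(ce[i]+[x0,y0]).round(1).tolist()) for i in range(1,c) if st[i][4]>mn]
E
python3 - <<'E'
from h import *
im=cv2.imread("pics/w1.png"); print(holes('wrist',im,(247,187),15,110))
cv2.imwrite("pics/w1c.png",cv2.resize(im[140:225,200:300],None,fx=6,fy=6,interpolation=cv2.INTER_CUBIC))
E
```

```text
[([9, 2, 16, 9, 53], [249.5, 176.6]), ([7, 10, 14, 14, 153], [245.5, 188.3])]
```

View pics/w1c.png

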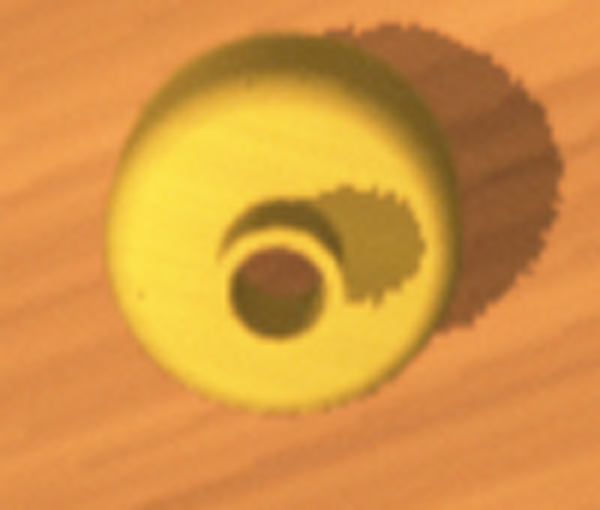

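{"api": "arm_command", "payload": {
  "fingers": [-1, -1, -1],
  "dp": [
    [-0.002, 0.005, -0.035],
    [-0.002, 0.004, -0.035],
    [0, 0, 0]
  ],
  "roll": [0, 0, 0]
}}

```text
t: 1.6
eef_pos: [0.4241, 0.231, 0.1326]
ee_rot: [-3.141, -0.004, -0.353]
force: [-0.9, -0.4, 0.7]
width: 0.0879
```

```bash
python3 - <<'E'
from h import *
s=get_state(); np.save('s2.npy',s,allow_pickle=True); im=grab_frame("wrist"); cv2.imwrite("pics/w2.png",im); print(s['eef_pos'],s['ee_rot'])
print(proj('wrist',[.424,.227,.068],s))
cv2.imwrite("pics/w2c.png",cv2.resize(im[150:270,190:310],None,fx=5,fy=5,interpolation=cv2.INTER_CUBIC))
E
```

```text
[0.42407774 0.23097333 0.13256768] [-3.14066673 -0.00384063 -0.35339266]
[259.61757813 200.62577848]
```

View pics/w2c.png

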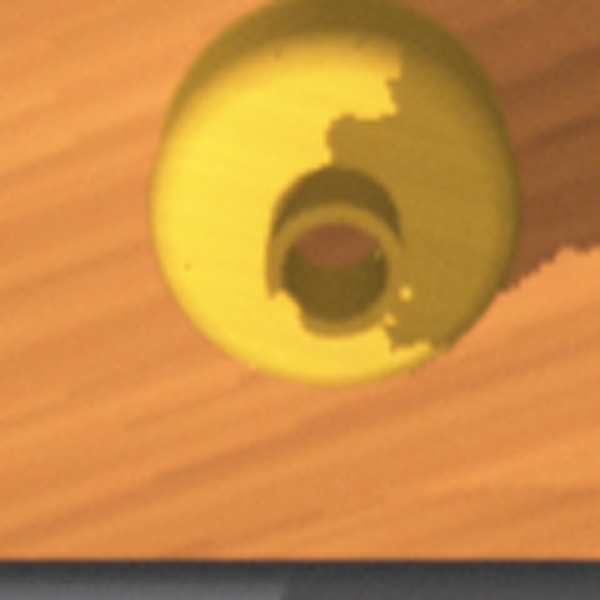

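```bash
python3 - <<'E'
from h import *
s1=dict(eef_pos=np.array([0.42723091,0.21836754,0.2012666]),ee_rot=[3.13668234e+00,-1.03281375e-03,-3.53749347e-01])
s2=np.load('s2.npy',allow_pickle=True).item()
r1=ray('wrist',(246.3,188.7),s1);r2=ray('wrist',(257,204),s2)
print(tri([r1,r2]),onz(r1,.068),onz(r2,.068), tri([r1,r2,ray('top',(119.4,246.6)),ray('scene',(317,96.75))]))
E
```

```text
(array([0.421 , 0.2304, 0.0654]), [0.0, 0.0]) [0.4218 0.2301 0.068 ] [0.4219 0.2301 0.068 ] (array([0.4231, 0.2287, 0.0703]), [1.3, 1.23, 4.32, 2.14])
```

{"api": "arm_command", "payload": {
  "fingers": [-1, -1, -1, -1],
  "dp": [
    [-0.002, -0.001, -0.035],
    [0, 0, -0.025],
    [0, 0, -0.012],
    [0, 0, 0]
  ],
  "roll": [0, 0, 0, 0]
}}

```text
t: 2.05
eef_pos: [0.4271, 0.2373, 0.0689]
ee_rot: [-3.129, -0.011, -0.346]
force: [0.4, 1.4, -0.1]
width: 0.0879
```

{"api": "arm_command", "payload": {
  "fingers": [-1, -1],
  "dp": [
    [-0.005, -0.007, 0],
    [0, 0, 0]
  ],
  "roll": [0, 0]
}}

```text
t: 2.25
eef_pos: [0.423, 0.2318, 0.0718]
ee_rot: [-3.126, -0.013, -0.345]
force: [0.2, 0.0, 0.7]
width: 0.0873
```

```bash
python3 - <<'E'
from h import *
for i in range(2):
    s=get_state(); print(s['t'],s['q'],s['eef_pos'],s['ee_rot'],s['force'])
E
```

```text
2.25 [ 0.91664372  0.19729555 -0.62730183  0.01131147 -0.72730278  0.30100286] [0.42303105 0.23183966 0.07182963] [-3.12585272 -0.01292613 -0.34487316] [0.2074293  0.03790642 0.67499687]
2.25 [ 0.91664372  0.19729555 -0.62730183  0.01131147 -0.72730278  0.30100286] [0.42303105 0.23183966 0.07182963] [-3.12585272 -0.01292613 -0.34487316] [0.2074293  0.03790642 0.67499687]
```

{"api": "arm_command", "payload": {
  "fingers": [-1, -1, -1],
  "dp": [
    [-0.001, -0.002, -0.01],
    [0, 0, -0.004],
    [0, 0, 0]
  ],
  "roll": [0, 0, 0]
}}

```text
t: 2.55
eef_pos: [0.423, 0.231, 0.0596]
ee_rot: [-3.121, -0.015, -0.344]
force: [-0.1, 0.2, 0.8]
width: 0.0874
```

{"api": "arm_command", "payload": {
  "fingers": [-1, 1, 1, 1, 1, 1],
  "dp": [
    [-0.001, -0.001, -0.002],
    [0, 0, 0],
    [0, 0, 0],
    [0, 0, 0],
    [0, 0, 0],
    [0, 0, 0]
  ],
  "roll": [0, 0, 0, 0, 0, 0],
  "newtons": 25
}}

```text
t: 3.15
eef_pos: [0.4222, 0.23, 0.0574]
ee_rot: [-3.121, -0.015, -0.344]
force: [0.3, -0.9, 0.1]
width: 0.0529
```

{"api": "arm_command", "payload": {
  "fingers": [1, 1, 1, 1, 1, 1],
  "dp": [
    [0, 0, 0],
    [0, 0, 0],
    [0, 0, 0],
    [0, 0, 0],
    [0, 0, 0],
    [0, 0, 0]
  ],
  "roll": [0, 0, 0, 0, 0, 0]
}}

```text
t: 3.75
eef_pos: [0.4224, 0.2303, 0.0575]
ee_rot: [-3.12, -0.015, -0.344]
force: [1.1, -0.1, -0.7]
width: 0.0241
```

{"api": "arm_command", "payload": {
  "fingers": [1, 1, 1, 1, 1, 1],
  "dp": [
    [0, 0, 0.015],
    [0, 0, 0.03],
    [0, 0, 0.04],
    [0, 0, 0.04],
    [0, 0, 0.04],
    [0, 0, 0.01]
  ],
  "roll": [0, 0, 0, 0, 0, 0]
}}

```text
t: 4.35
eef_pos: [0.4183, 0.2257, 0.2349]
ee_rot: [-3.132, -0.01, -0.346]
force: [-0.4, 0.4, -2.1]
width: 0.024
```

```bash
python3 - <<'E'
from h import *
s=get_state(); print(s['eef_pos'],s['ee_rot'],s['force'],s['width'])
im=grab_frame("top");cv2.imwrite("pics/t2.png",im)
im=grab_frame("scene");cv2.imwrite("pics/s2.png",im)
im=grab_frame("wrist");cv2.imwrite("pics/w3.png",im)
E
```

```text
[0.4183001  0.22571082 0.23486397] [-3.13171453 -0.01023849 -0.34570487] [-0.37008226  0.41459099 -2.1215918 ] 0.023979893977066475
```

View pics/s2.png

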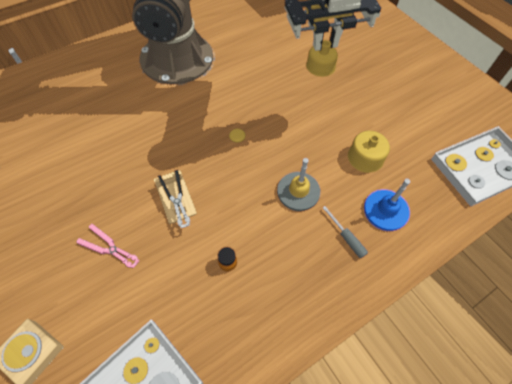

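View pics/w3.png

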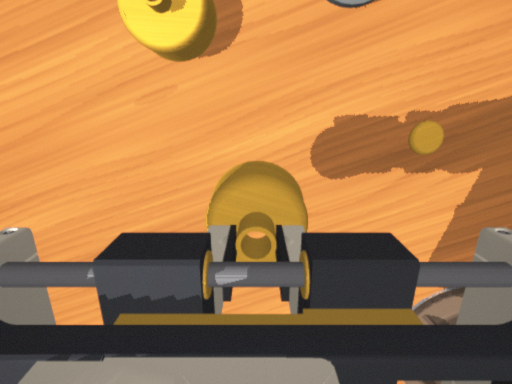

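{"api": "arm_command", "payload": {
  "fingers": [1, 1, 1, 1, 1],
  "dp": [
    [0.01, -0.03, 0],
    [0.015, -0.042, 0],
    [0.015, -0.042, 0],
    [0.007, -0.02, 0],
    [0, 0, 0]
  ],
  "roll": [0, 0, 0, 0, 0]
}}

```text
t: 5.0
eef_pos: [0.459, 0.0843, 0.2186]
ee_rot: [3.133, 0.005, -0.344]
force: [0.2, 0.1, -1.5]
width: 0.0238
```

```bash
cat >>h.py <<'E'
def snap(k):
    s=get_state(); im=grab_frame("wrist"); cv2.imwrite(f"pics/{k}.png",im); np.save(f"{k}.npy",s,allow_pickle=True)
    print(s['t'],s['eef_pos'].round(4),np.round(s['ee_rot'],4),s['force'].round(1)); return s,im
def ld(k): return np.load(f"{k}.npy",allow_pickle=True).item()
E
python3 - <<'E'
from h import *
snap('w4')
E
```

```text
5.0 [0.459  0.0843 0.2186] [ 3.1331  0.0054 -0.3439] [ 0.2  0.1 -1.5]
```

View pics/w4.png

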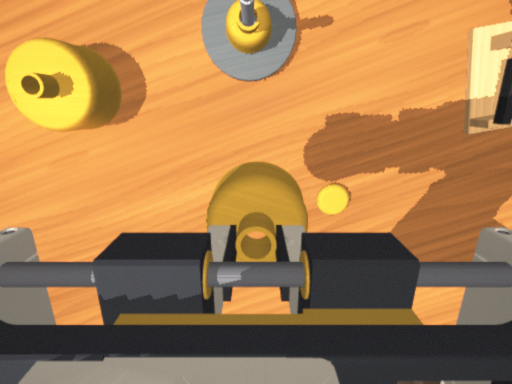

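{"api": "arm_command", "payload": {
  "fingers": [1, 1, 1, 1],
  "dp": [
    [0, 0, 0.018],
    [0.018, -0.012, 0.01],
    [0.015, -0.008, 0],
    [0, 0, 0]
  ],
  "roll": [0, 0, 0, 0]
}}

```text
t: 5.45
eef_pos: [0.489, 0.0654, 0.2405]
ee_rot: [3.125, 0.014, -0.343]
force: [-0.3, 0.7, -2.2]
width: 0.024
```

```bash

python3 - <<'E'
from h import *
s,im=snap('w5')
print(proj('wrist',[.611,.036,.148],s),proj('wrist',[.611,.036,.066],s))
cv2.imwrite("pics/w5c.png",cv2.resize(im[0:120,200:320],None,fx=5,fy=5,interpolation=cv2.INTER_CUBIC))
E
```

```text
5.45 [0.489  0.0654 0.2405] [ 3.1254  0.0143 -0.3431] [-0.3  0.7 -2.2]
[236.59650598  42.43163906] [240.30411302  56.97626877]
```

View pics/w5c.png

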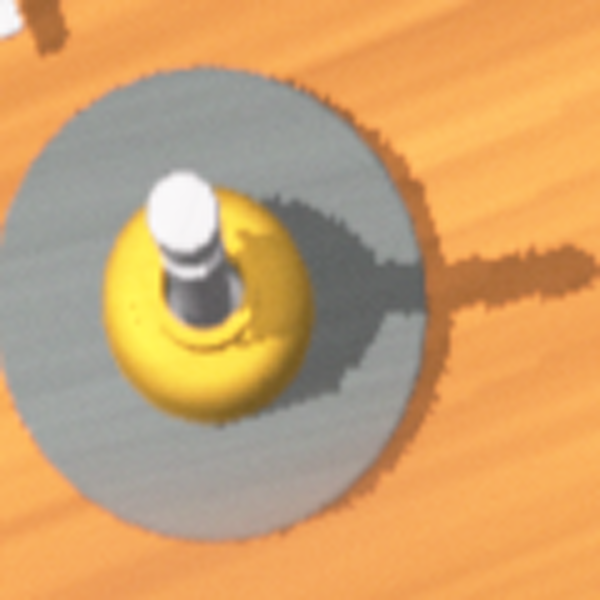

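```bash

python3 - <<'E'
from h import *
s=ld('w5'); im=cv2.imread('pics/w5.png')
r=ray('wrist',(236.4,42.4),s); print('arbor',onz(r,.148))
print('tri arbor w/ top',tri([r,ray('top',(201,159)),ray('scene',(305.75,160))]))
cv2.imwrite("pics/w5h.png",cv2.resize(im[150:300,190:320],None,fx=4,fy=4,interpolation=cv2.INTER_CUBIC))
E
```

```text
arbor [0.6111 0.0361 0.148 ]
tri arbor w/ top (array([0.6114, 0.0359, 0.1487]), [0.5, 1.91, 1.83])
```

View pics/w5h.png

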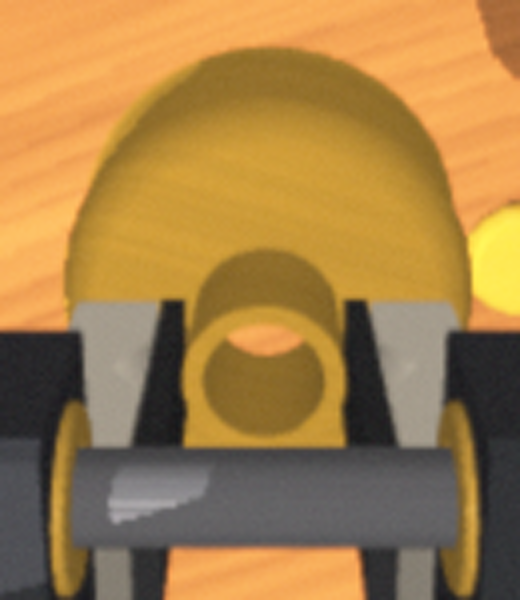

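```bash

python3 - <<'E'
from h import *
s=ld('w5')
for h in (.009,.0105,.012):
    print(h,onz(ray('wrist',(256,244.7),s),s['eef_pos'][2]+h)-s['eef_pos'])
E
```

```text
0.009 [-0.00084924 -0.00029611  0.00895109]
0.0105 [-4.92448872e-05 -4.96109325e-04  1.04510931e-02]
0.012 [ 0.00065076 -0.00079611  0.01195109]
```

{"api": "arm_command", "payload": {
  "fingers": [1, 1, 1, 1, 1, 1],
  "dp": [
    [0.02, -0.005, 0.004],
    [0.035, -0.008, 0.002],
    [0.035, -0.008, 0.002],
    [0.02, -0.005, 0],
    [0.006, -0.002, 0],
    [0, 0, 0]
  ],
  "roll": [0, 0, 0, 0, 0, 0]
}}

```text
t: 6.1
eef_pos: [0.602, 0.0414, 0.2417]
ee_rot: [3.12, 0.025, -0.339]
force: [-0.6, -0.0, -2.5]
width: 0.0243
```

{"api": "arm_command", "payload": {
  "fingers": [1, 1, 1],
  "dp": [
    [0.008, -0.004, -0.004],
    [0.001, -0.001, -0.003],
    [0, 0, 0]
  ],
  "roll": [0, 0, 0]
}}

```text
t: 6.4
eef_pos: [0.6088, 0.0375, 0.2333]
ee_rot: [3.12, 0.027, -0.337]
force: [0.5, -0.2, -2.9]
width: 0.0242
```

```bash

python3 - <<'E'
from h import *
s,im=snap('w6')
cv2.imwrite("pics/w6h.png",cv2.resize(im[150:300,190:320],None,fx=4,fy=4,interpolation=cv2.INTER_CUBIC))
im=grab_frame('scene');cv2.imwrite("pics/s6.png",cv2.resize(im[60:230,220:420],None,fx=3.5,fy=3.5,interpolation=cv2.INTER_CUBIC))
E
```

```text
6.4 [0.6088 0.0375 0.2333] [ 3.1197  0.0267 -0.3372] [ 0.5 -0.2 -2.9]
```

View pics/w6h.png

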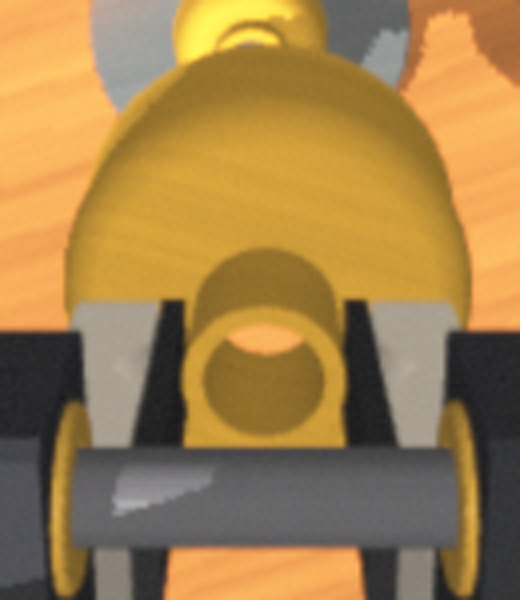

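View pics/s6.png

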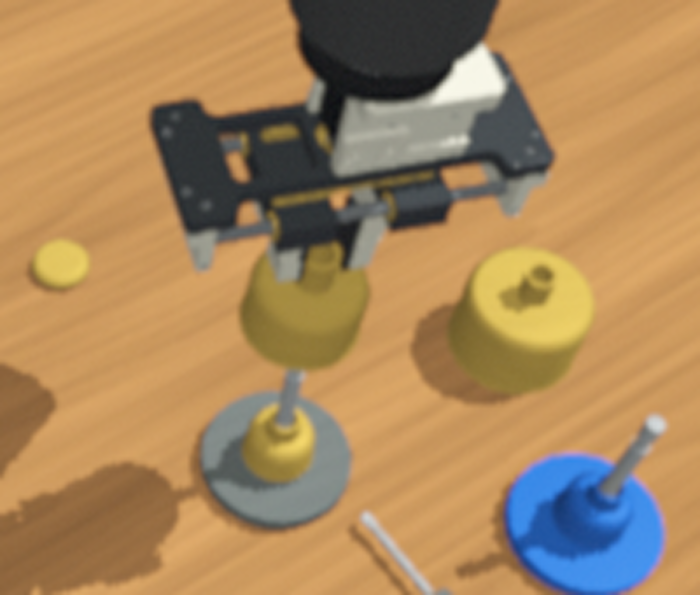

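{"api": "arm_command", "payload": {
  "fingers": [1, 1, 1, 1, 1],
  "dp": [
    [0.002, -0.001, -0.015],
    [0, 0, -0.02],
    [0, -0.001, -0.018],
    [0, 0, -0.008],
    [0, 0, 0]
  ],
  "roll": [0, 0, 0, 0, 0]
}}

```text
t: 7.0
eef_pos: [0.6109, 0.0362, 0.1747]
ee_rot: [3.124, 0.021, -0.336]
force: [-0.0, 0.5, -1.3]
width: 0.0239
```

```bash

python3 - <<'E'
from h import *
s,im=snap('w7')
print(proj('wrist',[.6111,.0361,.148],s))
cv2.imwrite("pics/w7h.png",cv2.resize(im[150:300,190:320],None,fx=4,fy=4,interpolation=cv2.INTER_CUBIC))
E
```

```text
7.0 [0.6109 0.0362 0.1747] [ 3.1236  0.0211 -0.336 ] [-0.   0.5 -1.3]
[254.33770217 218.6299313 ]
```

View pics/w7h.png

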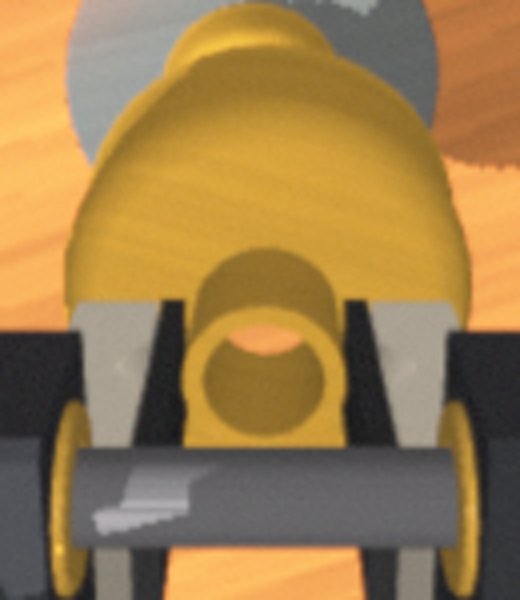

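{"api": "arm_command", "payload": {
  "fingers": [1, 1, 1, 1, 1],
  "dp": [
    [0.0005, 0.0005, -0.008],
    [0, 0, -0.009],
    [0, 0, -0.01],
    [0, 0, -0.006],
    [0, 0, 0]
  ],
  "roll": [0, 0, 0, 0, 0]
}}

```text
t: 7.55
eef_pos: [0.613, 0.0372, 0.1422]
ee_rot: [3.126, 0.017, -0.335]
force: [-0.1, 0.4, -2.2]
width: 0.0241
```

{"api": "arm_command", "payload": {
  "fingers": [1, 1, 1, 1, 1],
  "dp": [
    [-0.002, -0.001, -0.01],
    [0, 0, -0.01],
    [-0.001, 0, -0.01],
    [0, 0, -0.005],
    [0, 0, 0]
  ],
  "roll": [0, 0, 0, 0, 0]
}}

```text
t: 8.05
eef_pos: [0.6094, 0.036, 0.1036]
ee_rot: [3.126, 0.018, -0.336]
force: [-0.2, 0.1, -1.3]
width: 0.0243
```

{"api": "arm_command", "payload": {
  "fingers": [1, 1, 1, 1],
  "dp": [
    [0.002, 0.001, -0.006],
    [0, 0, -0.006],
    [0, 0, -0.003],
    [0, 0, 0]
  ],
  "roll": [0, 0, 0, 0]
}}

```text
t: 8.45
eef_pos: [0.6121, 0.0372, 0.0876]
ee_rot: [3.126, 0.017, -0.335]
force: [0.8, -0.7, -1.8]
width: 0.0243
```

{"api": "arm_command", "payload": {
  "fingers": [1, 1, 1],
  "dp": [
    [-0.001, -0.001, -0.0025],
    [0, 0, -0.001],
    [0, 0, 0]
  ],
  "roll": [0, 0, 0]
}}

```text
t: 8.75
eef_pos: [0.6113, 0.0361, 0.0842]
ee_rot: [3.126, 0.016, -0.335]
force: [-0.8, 0.4, -2.2]
width: 0.0239
```

{"api": "arm_command", "payload": {
  "fingers": [-1, -1, -1, -1, -1],
  "dp": [
    [0, 0, 0],
    [0, 0, 0],
    [0, 0, 0],
    [0, 0, 0],
    [0, 0, 0]
  ],
  "roll": [0, 0, 0, 0, 0]
}}

```text
t: 9.25
eef_pos: [0.6126, 0.0363, 0.0859]
ee_rot: [3.128, 0.014, -0.335]
force: [-0.3, -0.5, -0.1]
width: 0.0584
```

```bash

python3 - <<'E'
from h import *
s,im=snap('w8');print(s['width'])
im=grab_frame('scene');cv2.imwrite("pics/s8.png",cv2.resize(im[60:230,220:420],None,fx=3.5,fy=3.5,interpolation=cv2.INTER_CUBIC))
E
```

```text
9.25 [0.6126 0.0363 0.0859] [ 3.1278  0.0136 -0.3348] [-0.3 -0.5 -0.1]
0.05837282315637123
```

View pics/w8.png

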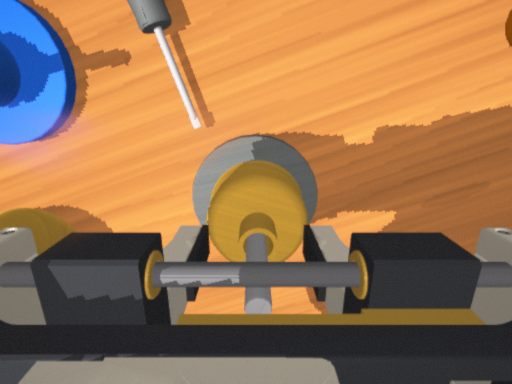

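View pics/s8.png

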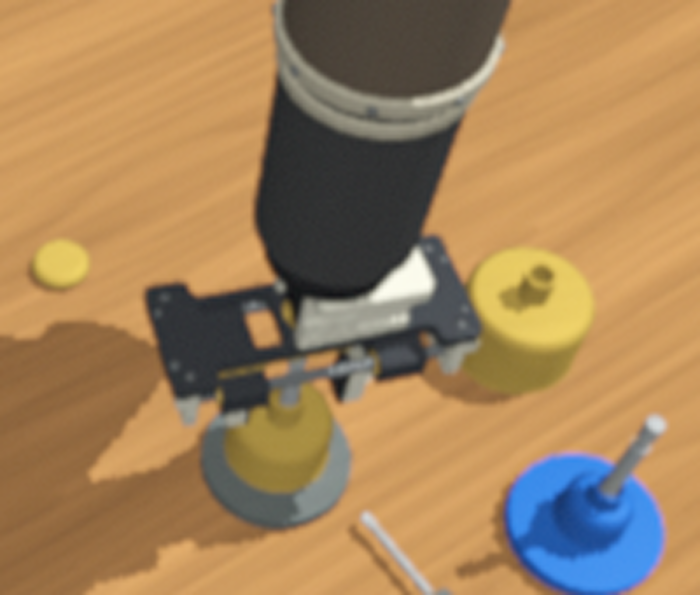

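{"api": "arm_command", "payload": {
  "fingers": [-1, -1, -1, -1, -1, -1],
  "dp": [
    [0, 0, 0.01],
    [0, 0, 0.03],
    [0, 0, 0.04],
    [0, 0, 0.04],
    [0, 0, 0.03],
    [0, 0.005, 0.01]
  ],
  "roll": [0, 0, 0, 0, 0, 0]
}}

```text
t: 9.95
eef_pos: [0.6099, 0.0398, 0.253]
ee_rot: [3.124, 0.017, -0.335]
force: [0.8, -0.4, 0.4]
width: 0.0877
```

{"api": "arm_command", "payload": {
  "fingers": [-1, -1, -1, -1, -1, -1, -1],
  "dp": [
    [0, 0.03, 0],
    [0.002, 0.045, 0],
    [0.002, 0.045, -0.01],
    [0.002, 0.045, -0.01],
    [0, 0.03, -0.01],
    [0, 0.005, 0],
    [0, 0, 0]
  ],
  "roll": [0, 0, 0, 0, 0, 0, 0]
}}

```text
t: 10.65
eef_pos: [0.615, 0.2476, 0.2272]
ee_rot: [3.129, 0.012, -0.337]
force: [0.8, 0.2, -0.5]
width: 0.0873
```

```bash

python3 - <<'E'
from h import *
s,im=snap('w9');print(s['width'])
im=grab_frame('scene');cv2.imwrite("pics/s9.png",cv2.resize(im[60:230,220:420],None,fx=3.5,fy=3.5,interpolation=cv2.INTER_CUBIC))
im=grab_frame('top');cv2.imwrite("pics/t9.png",cv2.resize(im[130:210,60:260],None,fx=4,fy=4,interpolation=cv2.INTER_CUBIC))
E
```

```text
10.65 [0.615  0.2476 0.2272] [ 3.1289  0.0118 -0.3375] [ 0.8  0.2 -0.5]
0.08732254388518798
```

View pics/w9.png

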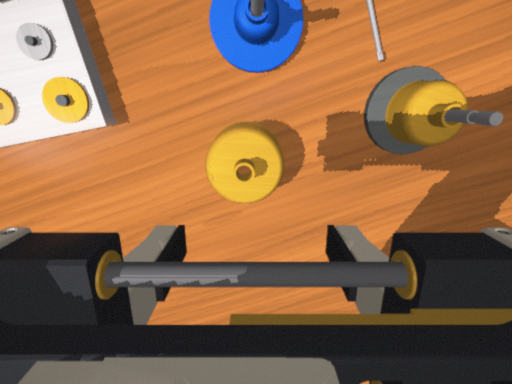

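View pics/s9.png

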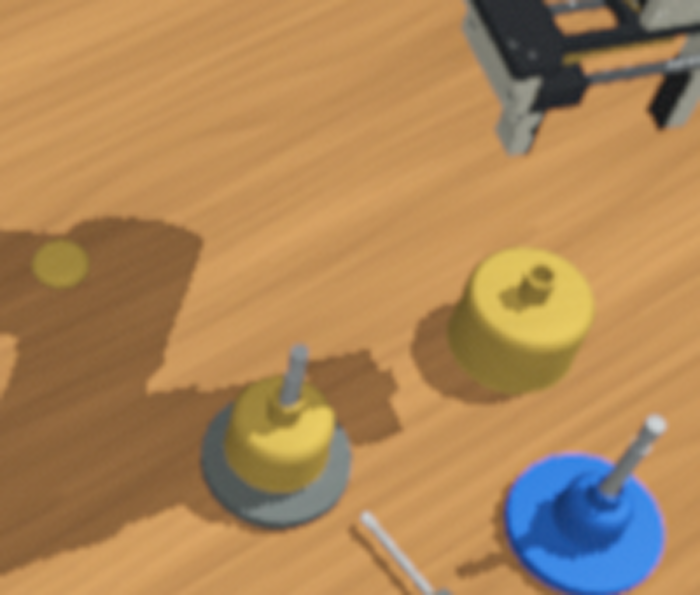

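```bash

python3 - <<'E'
from h import *
s=ld('w9');im=cv2.imread('pics/w9.png')
h=holes('w',im,(245,172),18,105);print(h)
cv2.imwrite("pics/w9c.png",cv2.resize(im[140:210,205:285],None,fx=6,fy=6,interpolation=cv2.INTER_CUBIC))
for z in (.08,.084,.088): print(onz(ray('wrist',(244.5,172.5),s),z))
E
```

```text
[([12, 5, 16, 9, 45], [247.7, 161.7]), ([10, 13, 14, 13, 144], [243.2, 173.0])]
[0.6219 0.256  0.08  ]
[0.6228 0.2556 0.084 ]
[0.6237 0.2551 0.088 ]
```

View pics/w9c.png

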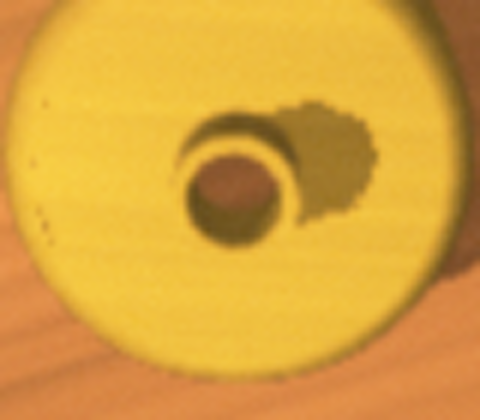

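{"api": "arm_command", "payload": {
  "fingers": [-1, -1, -1, -1],
  "dp": [
    [0.007, 0.008, -0.03],
    [0, 0, -0.03],
    [0, 0, -0.018],
    [0, 0, 0]
  ],
  "roll": [0, 0, 0, 0]
}}

```text
t: 11.2
eef_pos: [0.6246, 0.2492, 0.152]
ee_rot: [3.135, 0.007, -0.345]
force: [-0.4, -0.1, -0.2]
width: 0.0878
```

```bash

python3 - <<'E'
from h import *
s,im=snap('w10')
cv2.imwrite("pics/w10c.png",cv2.resize(im[150:270,190:310],None,fx=5,fy=5,interpolation=cv2.INTER_CUBIC))
E
```

```text
11.2 [0.6246 0.2492 0.152 ] [ 3.1347  0.0071 -0.3453] [-0.4 -0.1 -0.2]
```

View pics/w10c.png

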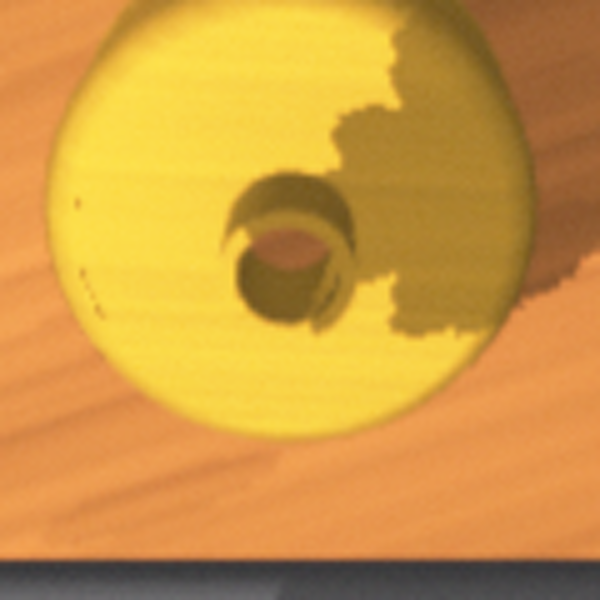

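```bash

python3 - <<'E'
from h import *
r1=ray('wrist',(244,173.2),ld('w9'));r2=ray('wrist',(247.6,205.2),ld('w10'))
print(tri([r1,r2]),onz(r1,.084),onz(r2,.084))
E
```

```text
(array([0.6225, 0.2563, 0.0851]), [0.01, 0.01]) [0.6222 0.2564 0.084 ] [0.6221 0.2564 0.084 ]
```

{"api": "arm_command", "payload": {
  "fingers": [-1, -1, -1, -1],
  "dp": [
    [-0.003, 0.007, -0.02],
    [0, 0, -0.02],
    [0, 0, -0.01],
    [0, 0, 0]
  ],
  "roll": [0, 0, 0, 0]
}}

```text
t: 11.65
eef_pos: [0.6264, 0.2553, 0.1103]
ee_rot: [-3.14, -0.001, -0.348]
force: [0.1, 1.1, 0.0]
width: 0.0877
```

{"api": "arm_command", "payload": {
  "fingers": [-1, -1, -1, -1, -1],
  "dp": [
    [-0.005, 0, -0.015],
    [0, 0, -0.015],
    [0, 0, -0.008],
    [0, 0, -0.001],
    [0, 0, 0]
  ],
  "roll": [0, 0, 0, 0, 0]
}}

```text
t: 12.15
eef_pos: [0.625, 0.2558, 0.0757]
ee_rot: [-3.134, -0.007, -0.348]
force: [-0.0, -0.1, 0.3]
width: 0.0878
```

{"api": "arm_command", "payload": {
  "fingers": [-1, -1, -1],
  "dp": [
    [-0.003, 0, -0.006],
    [0, 0.0005, -0.002],
    [0, 0, 0]
  ],
  "roll": [0, 0, 0]
}}

```text
t: 12.45
eef_pos: [0.6226, 0.2568, 0.0683]
ee_rot: [-3.133, -0.008, -0.348]
force: [-0.9, 0.1, 0.4]
width: 0.0879
```

Close.

{"api": "arm_command", "payload": {
  "fingers": [1, 1, 1, 1, 1, 1, 1, 1],
  "dp": [
    [0, 0, -0.001],
    [0, 0, 0],
    [0, 0, 0],
    [0, 0, 0],
    [0, 0, 0],
    [0, 0, 0],
    [0, 0, 0],
    [0, 0, 0]
  ],
  "roll": [0, 0, 0, 0, 0, 0, 0, 0],
  "newtons": 30
}}

```text
t: 13.25
eef_pos: [0.623, 0.2571, 0.0679]
ee_rot: [-3.132, -0.009, -0.347]
force: [-0.6, -0.6, 0.3]
width: 0.0289
```

{"api": "arm_command", "payload": {
  "fingers": [1, 1, 1],
  "dp": [
    [0, 0, 0],
    [0, 0, 0],
    [0, 0, 0]
  ],
  "roll": [0, 0, 0]
}}

```text
t: 13.55
eef_pos: [0.623, 0.2572, 0.0679]
ee_rot: [-3.132, -0.009, -0.347]
force: [-0.0, 0.7, -0.1]
width: 0.0234
```

{"api": "arm_command", "payload": {
  "fingers": [1, 1, 1, 1, 1, 1, 1],
  "dp": [
    [0, 0, 0.012],
    [0, 0, 0.03],
    [0, 0, 0.04],
    [0, 0, 0.04],
    [0, 0, 0.035],
    [0, 0, 0.015],
    [0, 0, 0]
  ],
  "roll": [0, 0, 0, 0, 0, 0, 0]
}}

```text
t: 14.25
eef_pos: [0.618, 0.254, 0.246]
ee_rot: [-3.139, -0.002, -0.349]
force: [0.6, 0.4, -4.8]
width: 0.0235
```

{"api": "arm_command", "payload": {
  "fingers": [1, 1, 1, 1, 1, 1, 1, 1],
  "dp": [
    [0, -0.02, 0.003],
    [-0.001, -0.035, 0.002],
    [-0.001, -0.04, 0.002],
    [-0.001, -0.04, 0.002],
    [-0.001, -0.035, 0.002],
    [-0.001, -0.025, 0],
    [0, -0.01, 0],
    [0, 0, 0]
  ],
  "roll": [0, 0, 0, 0, 0, 0, 0, 0]
}}

```text
t: 15.05
eef_pos: [0.6047, 0.0378, 0.2474]
ee_rot: [3.135, 0.012, -0.349]
force: [-0.0, 0.4, -3.9]
width: 0.0238
```

```bash

python3 - <<'E'
from h import *
s,im=snap('w11')
cv2.imwrite("pics/w11c.png",cv2.resize(im[150:300,190:320],None,fx=4,fy=4,interpolation=cv2.INTER_CUBIC))
im=grab_frame('scene');cv2.imwrite("pics/s11.png",cv2.resize(im[60:230,220:420],None,fx=3.5,fy=3.5,interpolation=cv2.INTER_CUBIC))
E
```

```text
15.05 [0.6047 0.0378 0.2474] [ 3.1353  0.0117 -0.3493] [-0.   0.4 -3.9]
```

View pics/w11c.png

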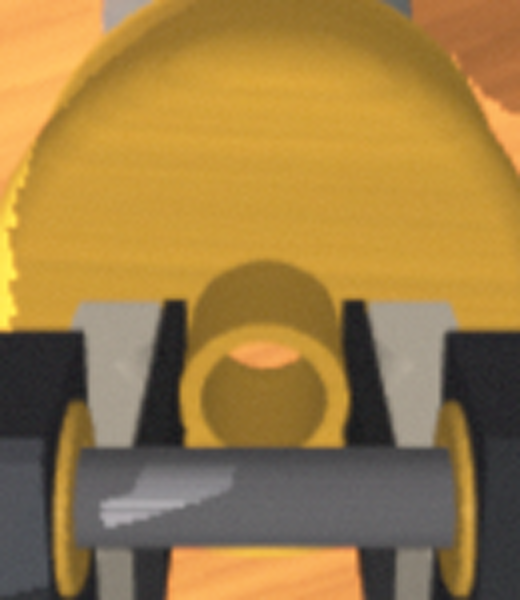

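View pics/s11.png

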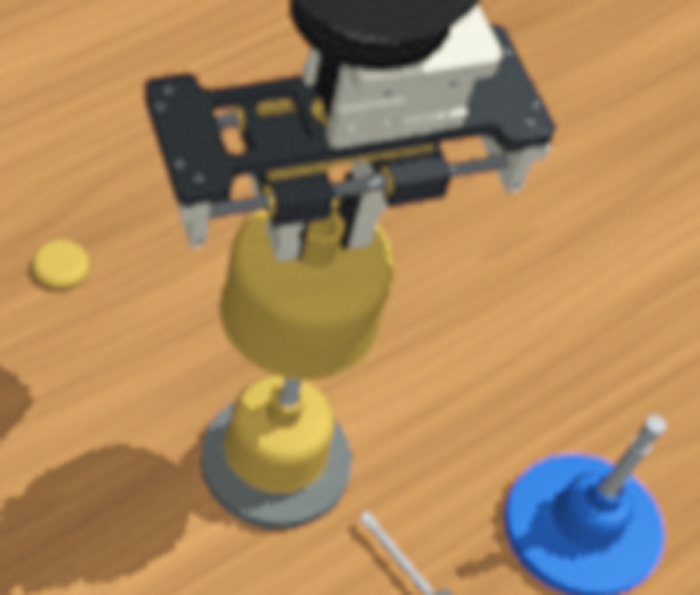

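```bash

python3 - <<'E'
from h import *
s=ld('w11')
for v in (249.5,250.3):
    print(onz(ray('wrist',(256.2,v),s),s['eef_pos'][2]+.016)-s['eef_pos'])
E
```

```text
[-0.00019402 -0.00063794  0.01597558]
[-0.00069402 -0.00053794  0.01597558]
```

{"api": "arm_command", "payload": {
  "fingers": [1, 1, 1, 1, 1, 1],
  "dp": [
    [0.007, -0.001, -0.005],
    [0, 0, -0.018],
    [0, 0, -0.02],
    [0, 0, -0.02],
    [-0.001, 0, -0.01],
    [0, 0, 0]
  ],
  "roll": [0, 0, 0, 0, 0, 0]
}}

```text
t: 15.75
eef_pos: [0.6135, 0.0441, 0.1695]
ee_rot: [3.136, 0.012, -0.341]
force: [-0.5, -0.2, -3.6]
width: 0.0236
```

{"api": "arm_command", "payload": {
  "fingers": [1, 1, 1],
  "dp": [
    [-0.002, -0.007, 0],
    [0, -0.0005, 0],
    [0, 0, 0]
  ],
  "roll": [0, 0, 0]
}}

```text
t: 16.05
eef_pos: [0.6127, 0.037, 0.171]
ee_rot: [3.137, 0.01, -0.339]
force: [-0.4, -0.1, -2.9]
width: 0.0237
```

{"api": "arm_command", "payload": {
  "fingers": [1, 1, 1, 1, 1],
  "dp": [
    [-0.0015, -0.0005, -0.008],
    [0, 0, -0.007],
    [0, -0.0005, -0.007],
    [0, 0, -0.004],
    [0, 0, 0]
  ],
  "roll": [0, 0, 0, 0, 0]
}}

```text
t: 16.55
eef_pos: [0.6116, 0.0357, 0.1443]
ee_rot: [3.138, 0.008, -0.34]
force: [-0.5, -0.5, -3.2]
width: 0.0236
```

{"api": "arm_command", "payload": {
  "fingers": [1, 1, 1, 1, 1],
  "dp": [
    [0, 0.001, -0.01],
    [0, 0, -0.009],
    [0, 0, -0.008],
    [0, 0, -0.003],
    [0, 0, 0]
  ],
  "roll": [0, 0, 0, 0, 0]
}}

```text
t: 17.05
eef_pos: [0.6114, 0.0368, 0.1109]
ee_rot: [3.138, 0.008, -0.34]
force: [0.4, -0.6, -3.2]
width: 0.0235
```

{"api": "arm_command", "payload": {
  "fingers": [1, 1, 1, 1],
  "dp": [
    [0, 0, -0.002],
    [0, 0, -0.0015],
    [0, 0, -0.001],
    [0, 0, 0]
  ],
  "roll": [0, 0, 0, 0]
}}

```text
t: 17.45
eef_pos: [0.6119, 0.0369, 0.1067]
ee_rot: [3.138, 0.007, -0.34]
force: [-0.4, -1.3, -2.6]
width: 0.0234
```

{"api": "arm_command", "payload": {
  "fingers": [1, 1],
  "dp": [
    [-0.0005, 0, -0.001],
    [0, 0, 0]
  ],
  "roll": [0, 0]
}}

```text
t: 17.65
eef_pos: [0.6118, 0.037, 0.1062]
ee_rot: [3.139, 0.006, -0.339]
force: [0.5, -0.1, -3.9]
width: 0.0233
```

{"api": "arm_command", "payload": {
  "fingers": [-1, -1, -1, -1, -1, -1],
  "dp": [
    [0, 0, 0],
    [0, 0, 0],
    [0, 0, 0],
    [0, 0, 0],
    [0, 0, 0],
    [0, 0, 0]
  ],
  "roll": [0, 0, 0, 0, 0, 0]
}}

```text
t: 18.25
eef_pos: [0.6135, 0.0373, 0.1084]
ee_rot: [3.141, 0.003, -0.339]
force: [-0.5, -0.5, 0.3]
width: 0.0657
```

{"api": "arm_command", "payload": {
  "fingers": [-1, -1, -1, -1, -1],
  "dp": [
    [0, 0, 0.012],
    [0, 0, 0.03],
    [0, 0, 0.04],
    [0, 0, 0.03],
    [0, 0, 0.005]
  ],
  "roll": [0, 0, 0, 0, 0]
}}

```text
t: 18.75
eef_pos: [0.612, 0.0364, 0.2314]
ee_rot: [3.138, 0.004, -0.339]
force: [0.5, 0.2, -0.3]
width: 0.0875
```

{"api": "arm_command", "payload": {
  "fingers": [-1, -1, -1, -1, -1, -1, -1, -1],
  "dp": [
    [-0.015, -0.024, 0],
    [-0.023, -0.037, 0],
    [-0.023, -0.037, 0],
    [-0.023, -0.037, 0],
    [-0.023, -0.037, 0],
    [-0.023, -0.037, -0.01],
    [-0.02, -0.032, -0.01],
    [-0.01, -0.016, -0.01]
  ],
  "roll": [0.02, 0.02, 0.02, 0.02, 0.02, 0.01, 0, 0]
}}

```text
t: 19.55
eef_pos: [0.4477, -0.226, 0.208]
ee_rot: [3.141, -0.006, -0.217]
force: [0.4, -0.1, -0.3]
width: 0.0875
```

{"api": "arm_command", "payload": {
  "fingers": [-1, -1],
  "dp": [
    [0, 0, 0],
    [0, 0, 0]
  ],
  "roll": [0, 0]
}}

```text
t: 19.75
eef_pos: [0.4453, -0.2278, 0.2077]
ee_rot: [3.141, -0.005, -0.222]
force: [0.5, 0.4, 1.2]
width: 0.0875
```

```bash

python3 - <<'E'
from h import *
s,im=snap('w12');print(s['q'])
im=grab_frame('scene');cv2.imwrite("pics/s12.png",cv2.resize(im[60:230,220:420],None,fx=3.5,fy=3.5,interpolation=cv2.INTER_CUBIC))
im=grab_frame('top');cv2.imwrite("pics/t12.png",im)
E
```

```text
19.75 [ 0.4453 -0.2278  0.2077] [ 3.1413 -0.0049 -0.2216] [0.5 0.4 1.2]
[-7.85181095e-02  7.99703149e-02 -3.97169775e-01  1.13520455e-03
 -1.08888155e+00  1.42718561e+00]
```

View pics/w12.png

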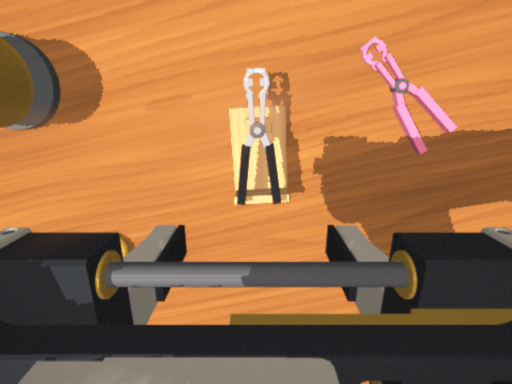

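View pics/s12.png

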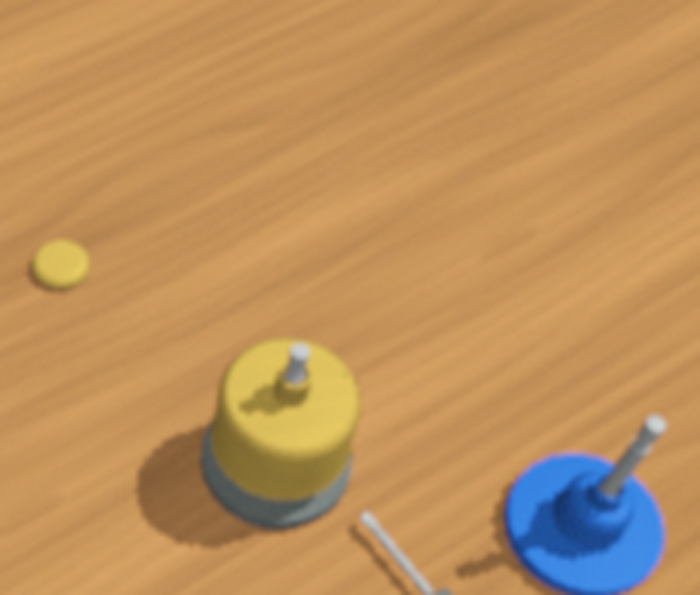

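```bash

python3 - <<'E'
from h import *
s=ld('w12');im=cv2.imread('pics/w12.png')
cv2.imwrite("pics/w12c.png",cv2.resize(im[55:215,215:305],None,fx=3.7,fy=3.7,interpolation=cv2.INTER_CUBIC))
g=cv2.cvtColor(im,cv2.COLOR_BGR2GRAY)[130:212,230:292]
c,l,st,ce=cv2.connectedComponentsWithStats((g<45).astype('uint8'))
for i in range(1,c):
    if st[i][4]>80:
        pts=np.argwhere(l==i)[:,::-1]+[230,130]
        print(st[i],cv2.fitLine(pts.astype('f4'),cv2.DIST_L2,0,.01,.01).ravel(), cv2.minAreaRect(pts.astype('f4')))
E
```

```text
(no output)
```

View pics/w12c.png

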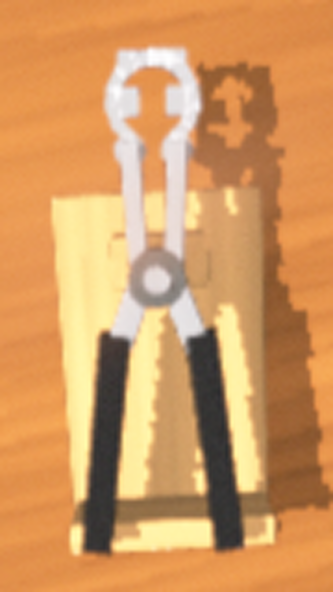

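```bash

python3 - <<'E'
from h import *
s=ld('w12');im=cv2.imread('pics/w12.png')
g=cv2.cvtColor(im,cv2.COLOR_BGR2GRAY)[140:212,230:292]
c,l,st,ce=cv2.connectedComponentsWithStats((g<75).astype('uint8'))
C=lambda u,v:(u/3.7+215-.4,v/3.7+55-.4)
mids=[]
for i in range(1,c):
    if st[i][4]>80:
        pts=np.argwhere(l==i)[:,::-1]+[230,140]
        w=np.array([onz(ray('wrist',p,s),.054)[:2] for p in pts])
        m=w.mean(0); u,S,v=np.linalg.svd(w-m); d=v[0]*np.sign(v[0][0]); print(st[i],m,np.arctan2(d[1],d[0])); mids.append((m,np.arctan2(d[1],d[0])))
pv=onz(ray('wrist',C(157,278),s),.056)
rg=onz(ray('wrist',C(153,100),s),.044)
print('pivot',pv,'ring',rg, 'dist',np.linalg.norm((rg-pv)[:2]),'ang',np.arctan2(*(rg-pv)[1::-1]))
print('mid',np.mean([m for m,_ in mids],0),np.mean([a for _,a in mids]))
E
```

```text
[ 36   4  14  59 403] [ 0.44358387 -0.24805881] -0.07251403242198545
[  8   6  11  58 381] [ 0.44946929 -0.2143601 ] -0.3185431229508117
pivot [ 0.4963 -0.2412  0.056 ] ring [ 0.5452 -0.251   0.044 ] dist 0.04987233702163956 ang -0.19778879616464884
mid [ 0.44652658 -0.23120946] -0.19552857768639859
```

{"api": "arm_command", "payload": {
  "fingers": [-1, -1, -1, -1],
  "dp": [
    [0.002, -0.004, -0.03],
    [0, 0, -0.03],
    [0, 0, -0.01],
    [0, 0, 0]
  ],
  "roll": [0.025, 0, 0, 0]
}}

```text
t: 20.3
eef_pos: [0.4523, -0.2287, 0.1385]
ee_rot: [3.141, -0.01, -0.188]
force: [0.1, 0.0, 0.6]
width: 0.0875
```

```bash

python3 - <<'E'
from h import *
s,im=snap('w13')
for X in ([.4963,-.2412,.056],[.5452,-.251,.044],[.4473,-.2315,.054]): print(proj('wrist',X,s))
cv2.imwrite("pics/w13c.png",cv2.resize(im[60:230,195:315],None,fx=3.5,fy=3.5,interpolation=cv2.INTER_CUBIC))
E
```

```text
20.3 [ 0.4523 -0.2287  0.1385] [ 3.1412 -0.0105 -0.1882] [0.1 0.  0.6]
[259.99530035 145.58373564]
[260.6146375   84.85774969]
[259.31849484 199.87357646]
```

View pics/w13c.png

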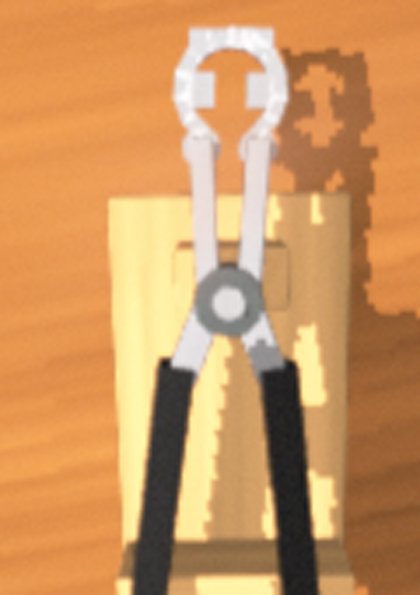

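```bash

python3 - <<'E'
from h import *
a=ld('w12');b=ld('w13')
C=lambda u,v:(u/3.7+215-.4,v/3.7+55-.4); D=lambda u,v:(u/3.5+195-.4,v/3.5+60-.4)
for n,p,q in [('pivot',C(157,278),D(229,302)),('ring',C(153,100),D(230,90)),('Lh',C(113,335),D(177,361)),('Rh',C(203,333),D(280,362))]:
    print(n,tri([ray('wrist',p,a),ray('wrist',q,b)]))
E
```

```text
pivot (array([ 0.4967, -0.2412,  0.0611]), [0.01, 0.01])
ring (array([ 0.5454, -0.2509,  0.0391]), [0.21, 0.21])
Lh (array([ 0.4803, -0.2238,  0.0355]), [0.43, 0.43])
Rh (array([ 0.4745, -0.2516,  0.0348]), [0.1, 0.1])
```

{"api": "arm_command", "payload": {
  "fingers": [-1, -1, -1, -1],
  "dp": [
    [-0.006, -0.003, -0.02],
    [-0.001, 0, -0.02],
    [0, 0, -0.015],
    [0, 0, 0]
  ],
  "roll": [-0.01, 0, 0, 0]
}}

```text
t: 20.75
eef_pos: [0.4508, -0.2317, 0.0889]
ee_rot: [3.141, -0.021, -0.195]
force: [-0.2, -0.2, 0.3]
width: 0.0875
```

{"api": "arm_command", "payload": {
  "fingers": [-1, -1, -1, -1, -1, -1],
  "dp": [
    [-0.004, 0, -0.01],
    [0, 0, -0.01],
    [0, 0, -0.01],
    [-0.001, 0, -0.01],
    [0, 0, -0.01],
    [0, 0, 0]
  ],
  "roll": [0, 0, 0, 0, 0, 0]
}}

```text
t: 21.35
eef_pos: [0.4484, -0.2318, 0.0388]
ee_rot: [3.14, -0.027, -0.194]
force: [-0.4, -0.3, -0.1]
width: 0.0878
```

{"api": "arm_command", "payload": {
  "fingers": [-1, -1, -1, -1],
  "dp": [
    [-0.0015, 0, -0.006],
    [0, 0, -0.004],
    [0, 0, -0.001],
    [0, 0, 0]
  ],
  "roll": [-0.003, 0, 0, 0]
}}

```text
t: 21.75
eef_pos: [0.4469, -0.232, 0.0267]
ee_rot: [3.14, -0.027, -0.197]
force: [0.2, -0.5, 1.0]
width: 0.0875
```

```bash

python3 - <<'E'
from h import *
s,im=snap('w14')
cv2.imwrite("pics/w14c.png",cv2.resize(im[60:300,155:355],None,fx=2.5,fy=2.5,interpolation=cv2.INTER_CUBIC))
E
```

```text
21.75 [ 0.4469 -0.232   0.0267] [ 3.1402 -0.0266 -0.1969] [ 0.2 -0.5  1. ]
```

View pics/w14c.png

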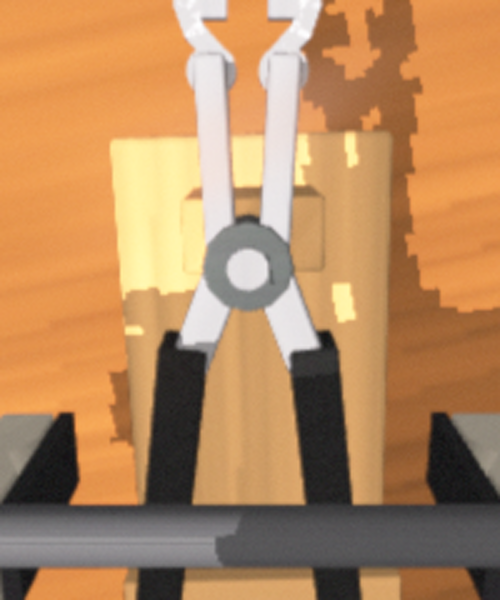

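{"api": "arm_command", "payload": {
  "fingers": [1, 1, 1, 1, 1, 1, 1, 1],
  "dp": [
    [0, 0, 0.001],
    [0, 0, 0],
    [0, 0, 0],
    [0, 0, 0],
    [0, 0, 0],
    [0, 0, 0],
    [0, 0, 0],
    [0, 0, 0]
  ],
  "roll": [0, 0, 0, 0, 0, 0, 0, 0],
  "newtons": 30
}}

```text
t: 22.6
eef_pos: [0.4474, -0.232, 0.029]
ee_rot: [3.14, -0.028, -0.197]
force: [-1.1, 0.6, 2.4]
width: 0.0301
```

{"api": "arm_command", "payload": {
  "fingers": [1, 1, 1, 1],
  "dp": [
    [0, 0, 0],
    [0, 0, 0],
    [0, 0, 0],
    [0, 0, 0]
  ],
  "roll": [0, 0, 0, 0]
}}

```text
t: 23.0
eef_pos: [0.4473, -0.232, 0.029]
ee_rot: [3.14, -0.028, -0.197]
force: [0.0, -0.2, 1.5]
width: 0.0299
```

```bash

python3 - <<'E'
from h import *
s,im=snap('w15')
cv2.imwrite("pics/w15.png",im)
E
```

```text
23.0 [ 0.4473 -0.232   0.029 ] [ 3.1403 -0.0281 -0.1969] [ 0.  -0.2  1.5]
```

View pics/w15.png

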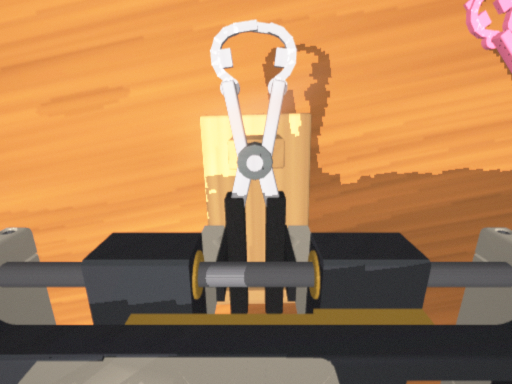

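{"api": "arm_command", "payload": {
  "fingers": [1, 1, 1, 1, 1, 1, 1, 1],
  "dp": [
    [0, 0, 0.008],
    [0, 0, 0.015],
    [0, 0, 0.02],
    [0, 0, 0.025],
    [0, 0, 0.03],
    [0, 0, 0.03],
    [0, 0, 0.025],
    [0, 0, 0.01]
  ],
  "roll": [0, 0, 0, 0, 0, 0, 0, 0]
}}

```text
t: 23.85
eef_pos: [0.4438, -0.2315, 0.1988]
ee_rot: [3.14, -0.023, -0.197]
force: [-1.0, 0.4, -1.9]
width: 0.03
```

```bash

python3 - <<'E'
from h import *
s,im=snap('w16');print(s['width'])
im=grab_frame('scene');cv2.imwrite("pics/s16.png",im)
E
```

```text
23.85 [ 0.4438 -0.2315  0.1988] [ 3.1403 -0.0227 -0.1974] [-1.   0.4 -1.9]
0.029956854819494623
```

View pics/w16.png

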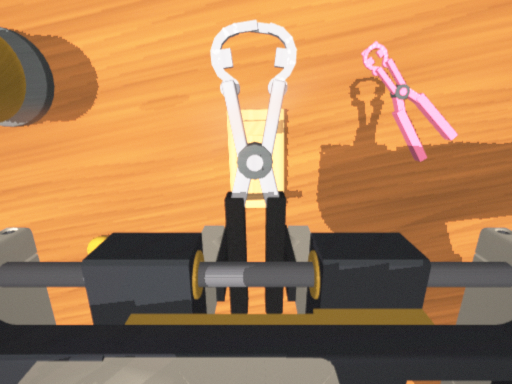

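View pics/s16.png

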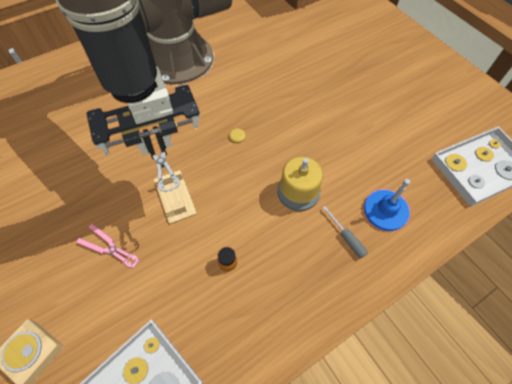

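```bash

python3 - <<'E'
from h import *
from scipy.spatial.transform import Rotation as Ro
s=ld('w15');im=cv2.imread('pics/w15.png')
cv2.imwrite("pics/w15r.png",cv2.resize(im[10:110,195:315],None,fx=5,fy=5,interpolation=cv2.INTER_CUBIC))
X=onz(ray('wrist',(254.3,57.5),s),.044); X[2]=.042
print(X); print('tool',Ro.from_euler('xyz',s['ee_rot']).inv().apply(X-s['eef_pos']))
E
```

```text
[ 0.5455 -0.2513  0.042 ]
tool [ 0.10037121 -0.00029093 -0.01018414]
```

View pics/w15r.png

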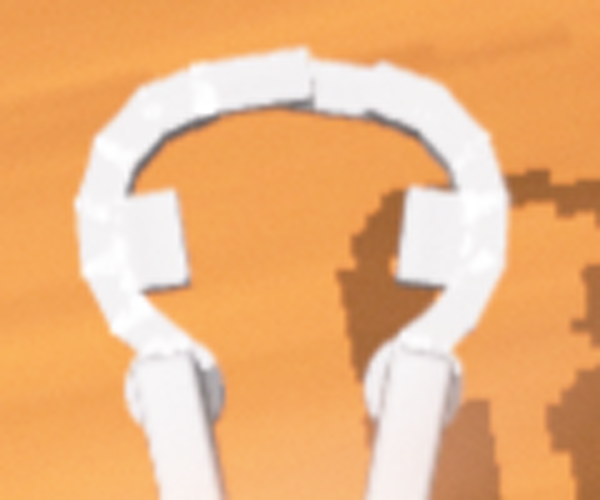

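{"api": "arm_command", "payload": {
  "fingers": [1, 1, 1, 1, 1, 1, 1, 1],
  "dp": [
    [0.003, 0.012, 0],
    [0.006, 0.025, 0],
    [0.008, 0.035, 0],
    [0.009, 0.035, 0],
    [0.009, 0.035, 0],
    [0.009, 0.035, 0],
    [0.008, 0.03, 0],
    [0.005, 0.02, 0]
  ],
  "roll": [0, 0, 0, 0, 0, 0, 0, 0]
}}

```text
t: 24.75
eef_pos: [0.4941, 0.0057, 0.1847]
ee_rot: [3.136, -0.003, -0.205]
force: [1.1, 0.1, -0.9]
width: 0.0305
```

{"api": "arm_command", "payload": {
  "fingers": [1, 1, 1],
  "dp": [
    [0.003, 0.012, 0],
    [0.001, 0.005, 0],
    [0, 0, 0]
  ],
  "roll": [0, 0, 0]
}}

```text
t: 25.05
eef_pos: [0.4964, 0.026, 0.1808]
ee_rot: [3.133, 0.002, -0.202]
force: [0.3, -1.2, -1.1]
width: 0.0303
```

```bash
cat >>h.py <<'E'
def ring(s):
    from scipy.spatial.transform import Rotation as Ro
    R=Ro.from_euler('xyz',s['ee_rot']); X=s['eef_pos']+R.apply([.1003,-.0004,-.0102])
    R0=Ro.from_euler('xyz',[3.1403,-.0281,-.1969]); Q=(R*R0.inv()).as_matrix()[:,2]
    return X.round(4), 'plz',Q.round(3),'err to arbor xy',(np.array([.6111,.0361])-X[:2]).round(4)
E
python3 - <<'E'
from h import *
s,im=snap('w17');print(s['width'],ring(s)); print(proj('wrist',[.6111,.0361,.148],s),proj('wrist',ring(s)[0],s))
E
```

```text
25.05 [0.4964 0.026  0.1808] [ 3.1326e+00  2.4000e-03 -2.0160e-01] [ 0.3 -1.2 -1.1]
0.03034175382517916 (array([0.5948, 0.0064, 0.1907]), 'plz', array([0.031, 0.001, 1.   ]), 'err to arbor xy', array([0.0163, 0.0297]))
[201.58278119  50.91767887] [254.23901069  58.36156187]
```

View pics/w17.png

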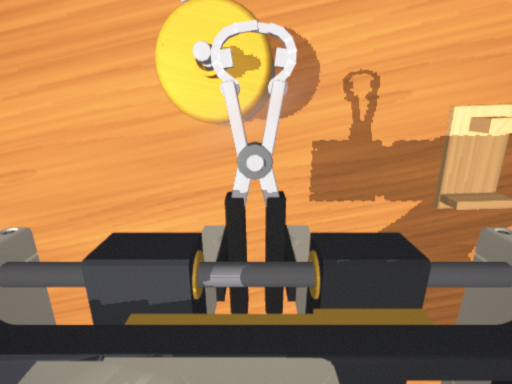

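{"api": "arm_command", "payload": {
  "fingers": [1, 1, 1, 1, 1],
  "dp": [
    [0.005, 0.01, 0],
    [0.006, 0.01, 0],
    [0.004, 0.007, 0],
    [0.001, 0.002, 0],
    [0, 0, 0]
  ],
  "roll": [0, 0, 0, 0, 0]
}}

```text
t: 25.6
eef_pos: [0.5134, 0.0544, 0.1807]
ee_rot: [3.133, 0.003, -0.206]
force: [0.6, 0.6, -1.4]
width: 0.0305
```

```bash
python3 - <<'E'
from h import *
s,im=snap('w18');print(s['width'],ring(s)); print(proj('wrist',[.6111,.0361,.148],s),proj('wrist',ring(s)[0],s))
cv2.imwrite("pics/w18c.png",cv2.resize(im[0:150,185:325],None,fx=4,fy=4,interpolation=cv2.INTER_CUBIC))
E
```

```text
25.6 [0.5134 0.0544 0.1807] [ 3.1326e+00  2.5000e-03 -2.0580e-01] [ 0.6  0.6 -1.4]
0.03047871986087933 (array([0.6117, 0.0344, 0.1906]), 'plz', array([0.032, 0.001, 1.   ]), 'err to arbor xy', array([-0.0006,  0.0017]))
[251.47035012  70.09251882] [254.16759406  58.30707065]
```

View pics/w18c.png

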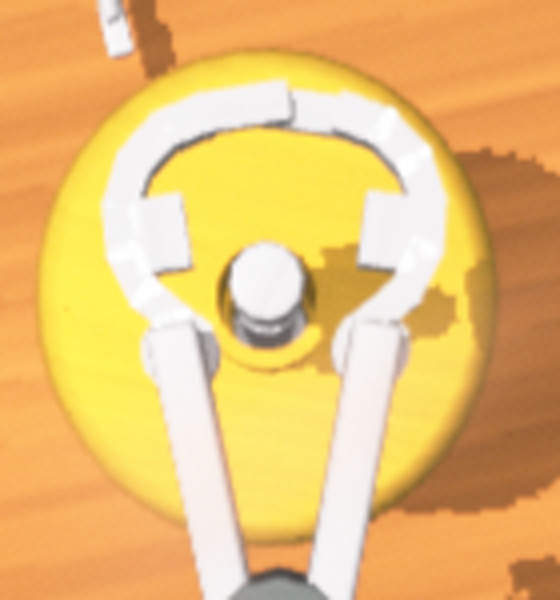

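{"api": "arm_command", "payload": {
  "fingers": [1, 1, 1, 1, 1],
  "dp": [
    [-0.0005, 0.0015, -0.005],
    [0, 0, -0.008],
    [0, 0, -0.008],
    [0, 0, -0.003],
    [0, 0, 0]
  ],
  "roll": [0, 0, 0, 0, 0]
}}

```text
t: 26.15
eef_pos: [0.5117, 0.0551, 0.154]
ee_rot: [3.132, 0.004, -0.207]
force: [0.4, -0.8, -0.7]
width: 0.0299
```

```bash
python3 - <<'E'
from h import *
s,im=snap('w19');print(s['width'],ring(s)); print(proj('wrist',[.6111,.0361,.148],s),proj('wrist',ring(s)[0],s))
cv2.imwrite("pics/w19c.png",cv2.resize(im[0:150,185:325],None,fx=4,fy=4,interpolation=cv2.INTER_CUBIC))
E
```

```text
26.15 [0.5117 0.0551 0.154 ] [ 3.1321  0.0035 -0.2066] [ 0.4 -0.8 -0.7]
0.02990333394962188 (array([0.61  , 0.035 , 0.1639]), 'plz', array([0.033, 0.002, 0.999]), 'err to arbor xy', array([0.0011, 0.0011]))
[251.58126224  61.01387478] [254.12890592  58.33660281]
```

View pics/w19c.png

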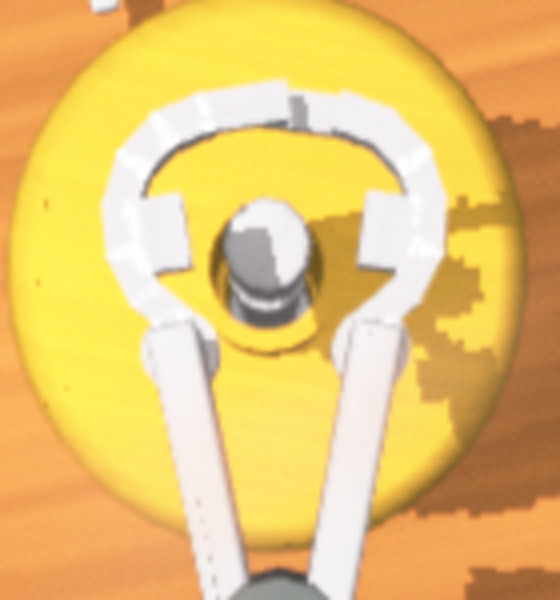

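{"api": "arm_command", "payload": {
  "fingers": [1, 1, 1, 1, 1],
  "dp": [
    [0.001, 0.001, -0.005],
    [0, 0, -0.006],
    [0, 0, -0.006],
    [0, 0, -0.003],
    [0, 0, 0]
  ],
  "roll": [0, 0, 0, 0, 0]
}}

```text
t: 26.7
eef_pos: [0.5131, 0.0563, 0.1327]
ee_rot: [3.133, 0.003, -0.207]
force: [0.7, 0.1, -0.5]
width: 0.0301
```

```bash
python3 - <<'E'
from h import *
s=get_state();print(s['force'],s['width'],ring(s))
E
```

```text
[ 0.72635506  0.11615017 -0.52940435] 0.030136558672325373 (array([0.6114, 0.0362, 0.1426]), 'plz', array([0.032, 0.001, 0.999]), 'err to arbor xy', array([-0.0003, -0.0001]))
```

{"api": "arm_command", "payload": {
  "fingers": [1, 1, 1, 1],
  "dp": [
    [0, 0, -0.004],
    [0, 0, -0.004],
    [0, 0, -0.003],
    [0, 0, 0]
  ],
  "roll": [0, 0, 0, 0]
}}

```text
t: 27.1
eef_pos: [0.5133, 0.0563, 0.1209]
ee_rot: [3.133, 0.003, -0.207]
force: [-0.1, -0.4, -0.6]
width: 0.0302
```

```bash
python3 - <<'E'
from h import *
s,im=snap('w20');print(s['force'],s['width'],ring(s)); print(proj('wrist',[.6111,.0361,.148],s),proj('wrist',ring(s)[0],s))
cv2.imwrite("pics/w20c.png",cv2.resize(im[0:150,185:325],None,fx=4,fy=4,interpolation=cv2.INTER_CUBIC))
im=grab_frame('scene');cv2.imwrite("pics/s20.png",cv2.resize(im[120:220,250:350],None,fx=6,fy=6,interpolation=cv2.INTER_CUBIC))
E
```

```text
27.1 [0.5133 0.0563 0.1209] [ 3.1326e+00  2.6000e-03 -2.0660e-01] [-0.1 -0.4 -0.6]
[-0.09136972 -0.39684736 -0.6129727 ] 0.03019202062088401 (array([0.6116, 0.0362, 0.1308]), 'plz', array([0.032, 0.001, 0.999]), 'err to arbor xy', array([-0.0005, -0.0001]))
[254.77101007  53.3427018 ] [254.15178521  58.21592583]
```

View pics/w20c.png

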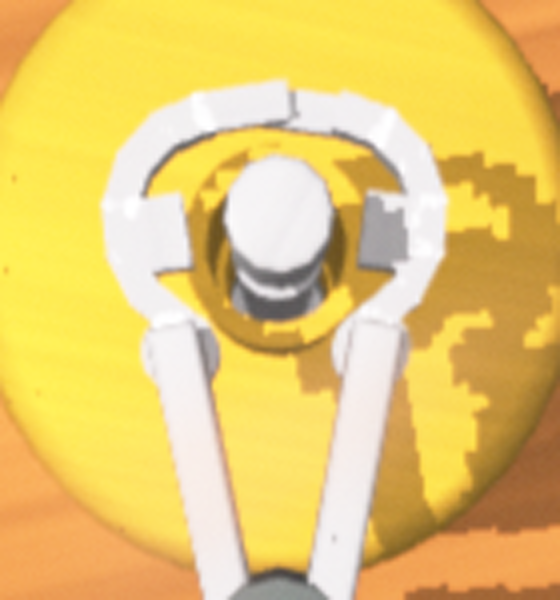

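View pics/s20.png

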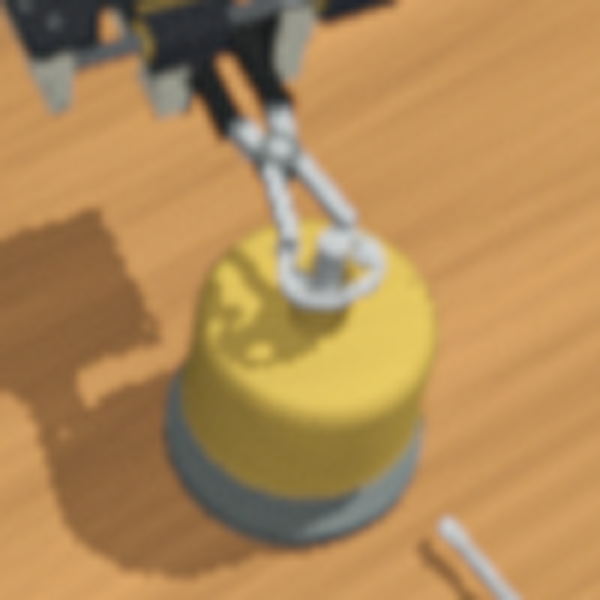

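{"api": "arm_command", "payload": {
  "fingers": [1, 1, 1, 1],
  "dp": [
    [0, 0, -0.002],
    [0, 0, -0.0015],
    [0, 0, 0],
    [0, 0, 0]
  ],
  "roll": [0, 0, 0, 0]
}}

```text
t: 27.6
eef_pos: [0.5138, 0.0565, 0.118]
ee_rot: [3.133, 0.001, -0.206]
force: [-0.6, 0.1, -0.8]
width: 0.0303
```

```bash
python3 - <<'E'
from h import *
s=get_state();print(s['force'],s['width'],s['eef_pos'],ring(s))
im=grab_frame('scene');cv2.imwrite("pics/s21.png",cv2.resize(im[120:220,250:350],None,fx=6,fy=6,interpolation=cv2.INTER_CUBIC))
print(proj('scene',ring(s)[0]),proj('scene',[.6113,.0362,.122]),proj('scene',[.6113,.0362,.148]))
E
```

```text
[-0.56395546  0.11206323 -0.83532947] 0.030261560990045653 [0.51382121 0.05649324 0.11796855] (array([0.6121, 0.0364, 0.128 ]), 'plz', array([0.03 , 0.001, 1.   ]), 'err to arbor xy', array([-0.001 , -0.0003]))
[304.15837627 165.39634395] [303.55426692 166.62690285] [304.97857858 160.2534463 ]
```

View pics/s21.png

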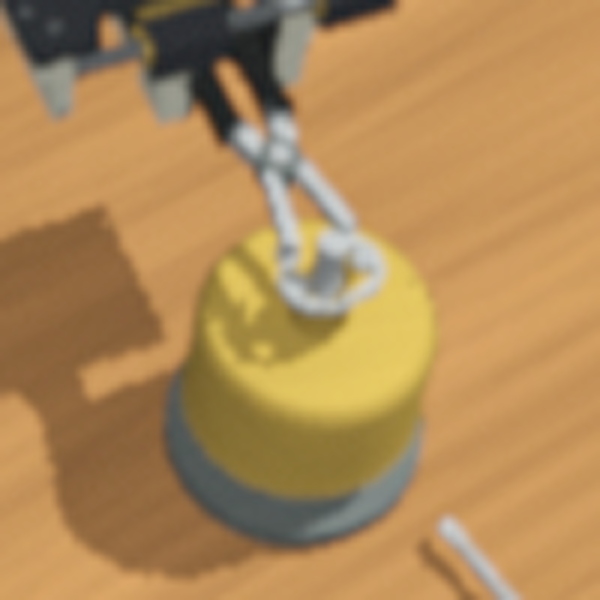

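{"api": "arm_command", "payload": {
  "fingers": [1, 1, 1],
  "dp": [
    [-0.001, 0, -0.0015],
    [0, 0, 0],
    [0, 0, 0]
  ],
  "roll": [0, 0, 0]
}}

```text
t: 27.95
eef_pos: [0.5128, 0.0565, 0.1165]
ee_rot: [3.134, 0.001, -0.206]
force: [0.7, 1.0, -1.6]
width: 0.0302
```

```bash
python3 - <<'E'
from h import *
s,im=snap('w22');print(s['width'],ring(s),np.abs(s['qd']).max()); print(proj('wrist',[.6111,.0361,.148],s),proj('wrist',ring(s)[0],s))
cv2.imwrite("pics/w22c.png",cv2.resize(im[0:150,185:325],None,fx=4,fy=4,interpolation=cv2.INTER_CUBIC))
E
```

```text
27.95 [0.5128 0.0565 0.1165] [ 3.1336e+00  1.2000e-03 -2.0640e-01] [ 0.7  1.  -1.6]
0.030229877903243982 (array([0.6111, 0.0364, 0.1265]), 'plz', array([0.03 , 0.001, 1.   ]), 'err to arbor xy', array([ 0.    , -0.0003])) 0.0024555483928402184
[255.0987071   50.10871813] [254.22798923  58.23079086]
```

View pics/w22c.png

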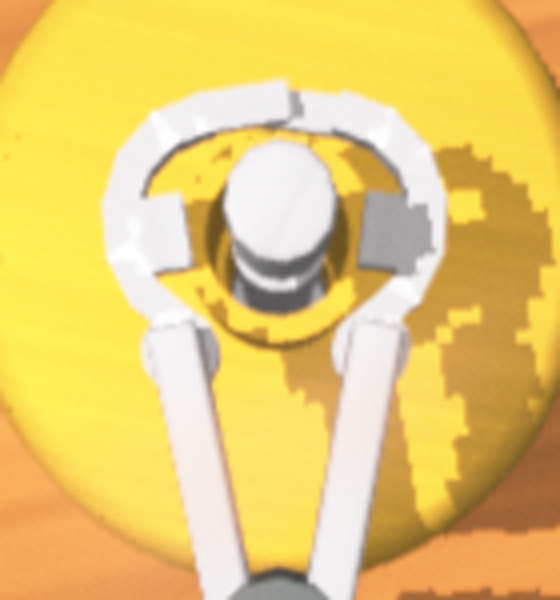

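```bash
python3 - <<'E'
from h import *
print(job_done()); s=get_state(); print(s['t'],s['force'],s['width'],ring(s))
E
```

```text
the job is handed in; nothing more can be done
None
the job is handed in; nothing more can be done
```

I threaded the medium bell and then the large bell over the arbor, lowered each until it was home, and let go. I then squeezed the pliers, passed the open ring over the arbor's top and lowered it to the groove. The job was handed in at about 28 s with the pliers still held; it returned no verdict.

Last checks, taken just before handing in:

| Check | Reading |
|---|---|
| Ring centre height (groove middle is 126 mm) | 126.5 mm, worked out from the tool pose |
| Ring centre, sideways from the arbor axis | about 0.3 mm |
| Pliers tilt | about 0.03 rad |
| Finger opening | 30 mm, on a 30 N grip; ring seen fully spread |
| Wrist force | under 2 N |
| Arm | still |

The camera views showed both bells seated, and the arbor's top within a pixel of where I predicted it.

Three things did not fully agree:
- **Finger opening:** it read 30 mm instead of the stated 32 mm for a full squeeze, which I put down to the grip or the sensor.
- **Heights:** my own triangulation of the pliers was rough. The handles came out near 35 mm and the ring top near 39 mm, against about 54 and 44 mm expected. The ring height above therefore rests on the text's figure, cross-checked by a ring-to-grip distance of 100 mm.
- **Drift:** the tool drifted by up to about 0.03 rad in tilt and a few millimetres in position on fast moves. I corrected the position as I went; the tilt could not be steered.

I never touched the jar, screwdriver or watch case.

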